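# Try out the folding stay of a tool chest

## Task

The folding stay on this tool chest has just been fitted and needs trying out. Raise the lid by its steel rail until the stay snaps straight and locks, and let go so that the lid stands open by itself; then push the red knob of the stay with a light fingertip to break the joint, and lower the lid in hand until it is fully shut and let go. Do not strain the stay or shift its foot, never let the lid fall, and leave the other things on the bench alone.

Things in the scene. Friction and masses are not known exactly. Their poses are not given: they have to be found in the camera images.
- chest: Open plywood tool chest fixed to the bench, 210 deep (its x) by 320 wide (its y) by 110 high; origin at the centre of its underside. Its x axis points away from its front, towards the hinge side; y to its left, where the stay is; z up. The wooden lid, 15 thick, lies on its top edges.
- lid (a joint): Lid angle in rad: 0 shut, growing as the front edge rises. The stay locks somewhere between 0.93 and 1.19 (its ends are set differently each time) and also stops the lid from opening further. The lid weighs 0.6 to 0.9 kg; its stiff hinge (0.4 N m) holds it high up where it is left, but lower down it falls shut.
- lid_hinge (a point): Middle of the lid's hinge line, at the chest's far top edge (105 behind the chest's centre, 110 up). The hinge line runs along the chest's y.
- rail (a point): Middle of the lid's steel grab rail: round bar, diameter 14, 170 long along the chest's y, 250 from the hinge line, 40 in front of the lid's front edge, centre 7.5 above the lid's underside; brackets 75 either side of the middle. Moves with the lid; it can turn between gripping fingers, so the gripper may keep pointing down. Raising takes about 5 N until the stay is taut.
- stay_upper (a joint): Stay's knee angle in rad: -0.1 to 0.1 folded with the lid shut, 2.67 links in line, 2.97 locked against its stop. A spring pushes it towards locked: with the lid fully raised it snaps over and the lid sinks 0.02 rad. To break it push the knee back through in line to about 2.2; let go above 2.45 it springs back and locks, below about 1.8 the lid may fall.
- knee (a point): Middle of the red knob on the knee: cylinder 16 in diameter, 40 long along the chest's y, its middle 52 left of the lid's edge. Locked, it is 36 to 52 above the chest's top edge, 85 to 110 in front of the hinge line. Push it away from the chest's front, square to the line foot-knob (about 30 deg below level), with about 4 N over 27 mm; it moves on a 77 radius about the foot.
- foot (a point): Pin of the stay's foot, a brass disc 20 in diameter clamped in an upright slot on the chest's left side, 120 in front of the hinge line, 27 to 33 below the chest's top edge, 12 out from the side. The clamp slips when the stay is pulled or pressed with more than about 45 N, some 15 N at the rail beyond lifting the lid.
- stay_lower: The stay: two flat steel links, each 77 between pins, 16 wide, 4 thick, 12 left of the chest's side. This body is the lower link with all it carries (upper link, red knob); origin at the foot pin. The upper link ends at a pin on the lid's left edge, set somewhere 105 to 135 from the hinge line.
- tape: Green tape measure standing on the bench, 70 by 34 by 64 high; origin at the centre of its underside. Leave alone.
- offcut: Pale board offcut lying flat, 200 by 70 by 22; origin at the centre of its underside. Leave alone.
- tub: White plastic tub, 96 in diameter, 55 high; origin at the centre of its underside. Leave alone.

How it is judged:
On the way, in this order (a step that is already met when the one before it is completed fails the run):
1. the lid is up with its stay locked, and stands by itself with the robot off the chest (value of joint lid above 0.88 rad and value of joint stay_upper above 2.9 rad and contact force between each of the fingers, the arm and chest below 0.3 N), for 0.3 s.
2. the stay's joint is broken (pushed at least 0.3 rad back past in line) while the lid is still up (value of joint lid above 0.7 rad and value of joint stay_upper below 2.37 rad), for 0.1 s.
At the end, for the whole second after the job is handed in: The lid is fully shut (within 0.02 rad, 5 mm at the rail) and at rest with the stay folded (knee below 0.3 rad), and the robot is off the chest (value of joint lid below 0.02 rad and velocity of joint lid between -0.05 and 0.05 rad/s and value of joint stay_upper below 0.3 rad and contact force between each of the fingers, the arm and chest below 0.3 N); the robot touches nothing.
It fails at once if the lid falls (closes faster than 1.2 rad/s) (velocity of joint lid below -1.2 rad/s).
It fails at once if the stay is strained: its foot is dragged more than 1.5 mm (distance of foot from where it was at the start of the episode above 0.0015 m).
It fails at once if the stay is pressed with more than 20 N (contact force between any of the fingers, the arm and stay_lower above 20 N).
It fails at once if another thing on the bench is moved by more than 20 mm (distance of any of tape, offcut, tub from where it was at the start of the episode above 0.02 m).
It also fails if it takes over 72 s, if anything falls off the work surface, if the arm or the gripper's body presses on something with over 40 N, if the wrist force passes 120 N, or if a joint passes its speed limit or range.

## Robot

A 7-joint arm with a two-finger parallel gripper is mounted at the origin on the work surface. World frame = base frame: x ahead of the robot, y to its left, z up, the work surface at z = 0. Lengths are in m, angles in rad, forces in N, time in s.
With the tool pointing down it reaches from about 0.4 to 0.9 m from the base axis. Payload 5.5 kg.
Tool frame: the origin (TCP) lies midway between the tips of the shut fingers; the grasp point (between the pads) lies 19 mm behind it; z points along the fingers, y is the line along which they close (so a half turn about z gives the same grasp; the last joint's range is limited). The gripper opens to 92 mm and grips with 3 to 60 N. Pads are 19 mm wide; open, the fingers measure 130 mm over their backs; the gripper's body (75 mm by 190 mm) begins 47 mm behind the grasp point.
Start: joints at [-0.997, 0.501, -0.427, 1.55, 0.221, 1.138, -0.21], TCP at [0.199, 0.619, 0.227] pointing down, gripper open.
Joint ranges: [-2.88, 2.88], [-0.31, 2.03], [-1.54, 1.56], [0.2, 2.42], [-1.41, 4.55], [0.19, 2.02], [-2.57, 2.57]. Speed limits (rad/s): [2.57, 2.57, 3.14, 3.14, 3.14, 3.14, 3.14].

## Interface

Orientations are given as a unit quaternion [w, x, y, z].
In Python, from cell import r gives the robot as it stands.
- The arm moves only by the tool servo_tool, never from a script. Its argument "plan" is a list of rows, each an object of numbers: "x", "y", "z": the shift along the tool's x, y, z in units of 30 mm (1.0 is 30 mm); "rx", "ry", "rz": the turn, a rotation vector about the tool's x, y, z in rad. In form: [{"x": .., "y": .., "z": .., "rx": .., "ry": .., "rz": ..}, ...]. A call has exactly 5 rows; each row shifts and turns the commanded pose from where the row before left it, along the tool's axes as they then stand; what a row does not reach is not made up. A row lasts 1/10 s, in which the tool goes at most 50 mm and 8.59 degrees, less where a joint would pass 70% of its speed; a pose out of reach is approached as far as the arm can. A call is refused whole if a number of a shift passes 1 or a number of a turn 0.15, either way. A call with a gripper value outside its range is refused whole. "jaw" is the finger opening in mm, from 0 to 91.8, set as the call begins (left out, the last holds). The fingers move at their own pace and stop on an object; the grip force is fixed at half the most. Time passes only in rows, so rows that do not move let the fingers close, or fill a call up. It gives the time, the measured TCP pose, the force, the opening and the grip force at its end, in the units of the state.
- r.state(): the state, without advancing time (a new reading comes with each control period).
- r.read_camera(name): name is "scene" or "top" or "wrist"; returns a dict with "image" (420x560x3 uint8, red, green, blue), "fov_y" (degrees; the focal length in pixels is half the picture's height over the tangent of half this angle, whatever the lens; pixels are square), "cx", "cy" (the principal point, pixels), "world_from_camera" (4x4, takes a point from camera to world coordinates). Camera axes: x right, y down, z forward; pixel columns grow to the right and rows downward; lengths in m; the calibration is good to about 2 mm. A picture is of the moment at which its call begins. There is no depth.
- r.hand_in(): hands the job in; it is judged then, once.
Trained networks look in the newest picture that a camera, given by its name, has taken for a name from the list of things; names that differ only in an ending like _2 or _b are one class to them, and where a whole thing is asked for, a point or a joint stands for the part that bears it (a point fixed in the world has none). Each returns a list of dicts, best first, with "p" (0 to 1); they miss things now and then, are a little off and sometimes report something else, mostly with a low value. They report only what shows in the picture. A call takes as long as a camera call.
- r.regions_of(camera, target): "region" (420x560 bool, what is visible of it) and "bbox" ([centre column, centre row, width, height] in pixels, round what is visible of it).
- r.pinpoint(camera, target): "location" ([column, row] in pixels: a listed point, or the origin of a listed thing).
The state is a dict: "clock": time; "joints": joint angles; "joint_vel": joint speeds; "joint_efforts": joint torques, N m; "ee_pos": TCP position; "ee_rot": TCP orientation; "ft_force": force on the tool from outside, world axes, zero at the start; "wrist_torque": the same for the moment, N m; "gripper_width": finger opening in m; "finger_force": force on a finger pad.
Only numpy, scipy, OpenCV 4.12 (cv2) and the standard library are available. Lean on these libraries where they do the work, as an engineer would, in place of code of your own. Each camera call takes 0.05 s, during which the arm holds its last target. There are 200 camera calls.

## Working session

There is one attempt and no reset: what is moved stays moved. The work goes in short steps, Python scripts to look and compute and a tool call to move; the robot and the scene stay as the last step left them, time stands still between calls to the robot, and variables do not carry over. Pictures are saved under pics/ and viewed, at most 11 in all, crops included, and the job is handed in when it is done.

Besides the shell and the picture viewer there is one more tool, called after ">>>" as a command line: name --argument value ..., lists and objects as JSON in quotes. servo_tool: Moves the arm, as the interface text tells. Its arguments: {"type":"object","properties":{"plan":{"type":"array"},"jaw":{"type":"number"}},"required":["plan"]}

```bash
ls; mkdir -p pics; cat > h.py <<'E'
from cell import r
import numpy as np, cv2
def cam(n,save=None):
    c=r.read_camera(n)
    if save: cv2.imwrite(f'pics/{save}.png',c['image'][:,:,::-1])
    return c
def ray(c,px):
    f=210/np.tan(np.radians(c['fov_y'])/2); T=np.array(c['world_from_camera'])
    d=T[:3,:3]@np.array([(px[0]-c['cx'])/f,(px[1]-c['cy'])/f,1]); return T[:3,3],d/np.linalg.norm(d)
def tri(rays):
    A=sum(np.eye(3)-np.outer(d,d) for o,d in rays); b=sum((np.eye(3)-np.outer(d,d))@o for o,d in rays)
    p=np.linalg.solve(A,b); return p,[np.linalg.norm((np.eye(3)-np.outer(d,d))@(p-o)) for o,d in rays]
def onz(c,px,z):
    o,d=ray(c,px); return o+d*(z-o[2])/d[2]
E
python3 - <<'E'
from h import *
np.set_printoptions(precision=4,suppress=True)
C={n:cam(n,n+'0') for n in ('scene','top','wrist')}
for n,c in C.items(): print(n,c['fov_y'],np.array(c['world_from_camera'])[:3,3])
for t in ['chest','lid_hinge','rail','knee','foot','tape','offcut','tub']:
    R=[]
    for n in C:
        L=r.pinpoint(n,t)
        for l in L[:2]: print(t,n,l['location'],round(l['p'],2))
        if L and L[0]['p']>.4: R.append(ray(C[n],L[0]['location']))
    if len(R)>1: print('   ',*tri(R))
print(r.state())
cv2.imwrite('pics/c0.png',cv2.resize(np.hstack([C['scene']['image'],C['top']['image']])[:,:,::-1],(800,300)))
E
```

```text
pics
scene 42.44787795875648 [1.2281 1.008  1.0811]
top 55.05811750197087 [ 0.4073 -0.0731  1.1342]
wrist 62.043772235347625 [0.1357 0.6395 0.3833]
chest scene [242.5, 233.6] 0.87
chest top [308.5, 190.3] 0.85
chest top [143.2, 215.5] 0.63
    [ 0.6292 -0.1722 -0.0146] [np.float64(0.00423639103901632), np.float64(0.004236391039016208)]
lid_hinge scene [202.7, 208.7] 0.7
lid_hinge scene [278.3, 185.7] 0.61
lid_hinge top [316.3, 143.5] 0.95
    [ 0.7363 -0.1903  0.115 ] [np.float64(0.005106448048602589), np.float64(0.0051064480486025)]
rail scene [281.7, 183.6] 0.64
rail scene [243.0, 229.2] 0.25
knee scene [247.3, 252.3] 0.54
knee top [238.0, 154.9] 0.76
knee top [248.1, 186.1] 0.61
    [0.7118 0.0203 0.0894] [np.float64(0.0003048521621352799), np.float64(0.00030485216213523887)]
foot scene [263.6, 244.8] 0.5
foot top [248.3, 184.2] 0.72
foot top [406.4, 215.9] 0.51
    [ 0.6399 -0.007   0.0619] [np.float64(0.0035544100762918045), np.float64(0.003554410076291973)]
tape scene [349.2, 314.9] 0.83
tape top [143.6, 214.7] 0.8
    [0.5665 0.2945 0.0048] [np.float64(0.0011961938386744935), np.float64(0.0011961938386743439)]
tub scene [393.6, 291.2] 0.95
tub top [141.8, 265.1] 0.9
tub top [249.0, 182.6] 0.56
    [0.4215 0.2956 0.0116] [np.float64(0.0036366199876338725), np.float64(0.0036366199876337706)]
{'clock': 1.35, 'joints': array([-0.9968,  0.5009, -0.427 ,  1.5504,  0.2208,  1.1383, -0.2103]), 'joint_vel': array([-0.0002, -0.0013, -0.0004, -0.0011,  0.0002,  0.0012, -0.    ]), 'joint_efforts': array([ -0.0001, -56.6443,  -5.8106, -27.9503,  -0.0666,   0.0206,
         0.    ]), 'ee_pos': array([0.1988, 0.6189, 0.2268]), 'ee_rot': array([0.    , 0.1548, 0.988 , 0.    ]), 'ft_force': array([ 1.2065, -0.5724,  0.7292]), 'wrist_torque': array([-0.0123,  0.0331, -0.002 ]), 'finger_force': 0.0, 'gripper_width': 0.09182037065478171}
```

View pics/top0.png

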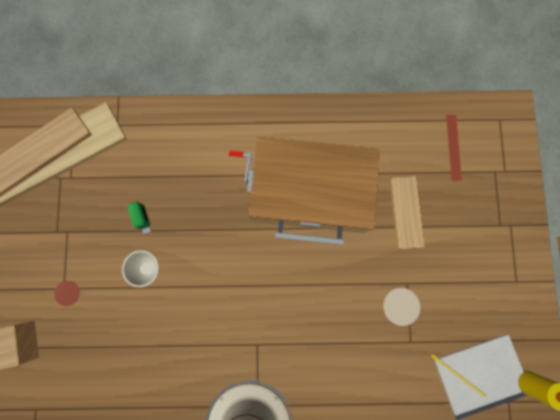

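View pics/scene0.png

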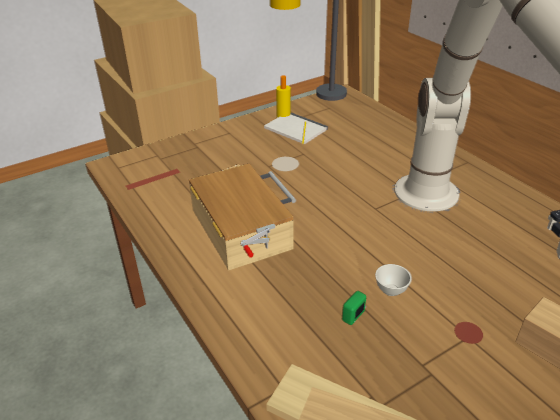

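The top view shows the lid with corners at about (256,138), (379,149), (374,228) and (249,217). The rail runs from (276,237) to (343,242), the knob is at (237,154), the tub at (140,268), the tape at (138,215) and the offcut at (407,212). The scene view shows the stay on the chest's left (near) side.

```bash
python3 - <<'E'
from h import *
np.set_printoptions(precision=4,suppress=True)
c=cam('top'); im=c['image']
cv2.imwrite('pics/crop1.png',cv2.resize(im[120:255,220:400],(800,600),interpolation=cv2.INTER_CUBIC)[:,:,::-1])
for p in [(256,138),(379,149),(374,228),(249,217)]: print(onz(c,p,.125))
a,b=[onz(c,p,.1175) for p in [(276,237),(343,242)]]
print(a,b,(a+b)/2,np.degrees(np.arctan2(*(a-b)[[0,1]])),np.linalg.norm(a-b))
for t in ['lid','rail','stay_lower']:
    for l in r.regions_of('top',t)[:2]:
        m=l['region'].astype(np.uint8); n=np.argwhere(m)[:,::-1].astype(np.float32); print(t,l['p'],l['bbox'],len(n))
        R=cv2.boxPoints(cv2.minAreaRect(n)); print(R); print([onz(c,q,.125)[:2] for q in R])
E
```

```text
[ 0.7459 -0.0296  0.125 ]
[ 0.7115 -0.3481  0.125 ]
[ 0.5063 -0.3244  0.125 ]
[ 0.5389 -0.0103  0.125 ]
[ 0.4879 -0.0777  0.1175] [ 0.4728 -0.2463  0.1175] [ 0.4804 -0.162   0.1175] 5.119234163961404 0.16925590586459244
rail 0.78 [314.8, 192.1, 131.2, 108.8] 10504
[[242.3414 234.0706]
 [252.7161 134.9354]
 [382.9985 148.5696]
 [372.6239 247.7048]]
[array([0.4959, 0.0066]), array([ 0.7544, -0.0211]), array([ 0.7125, -0.3586]), array([ 0.457 , -0.3184])]
stay_lower 0.73 [239.1, 165.8, 28.4, 22.5] 148
[[229.546  153.2906]
 [244.4438 143.756 ]
 [260.8979 169.4654]
 [246.     179.    ]]
[array([0.7058, 0.0392]), array([0.7308, 0.0005]), array([ 0.6616, -0.0415]), array([ 0.6371, -0.0031])]
stay_lower 0.66 [139.9, 216.1, 23.6, 33.9] 493
[[126.2018 204.3394]
 [143.0826 199.2752]
 [152.6881 231.2936]
 [135.8073 236.3578]]
[array([0.5759, 0.3012]), array([0.5883, 0.2588]), array([0.5063, 0.2318]), array([0.4942, 0.2737])]
```

View pics/crop1.png

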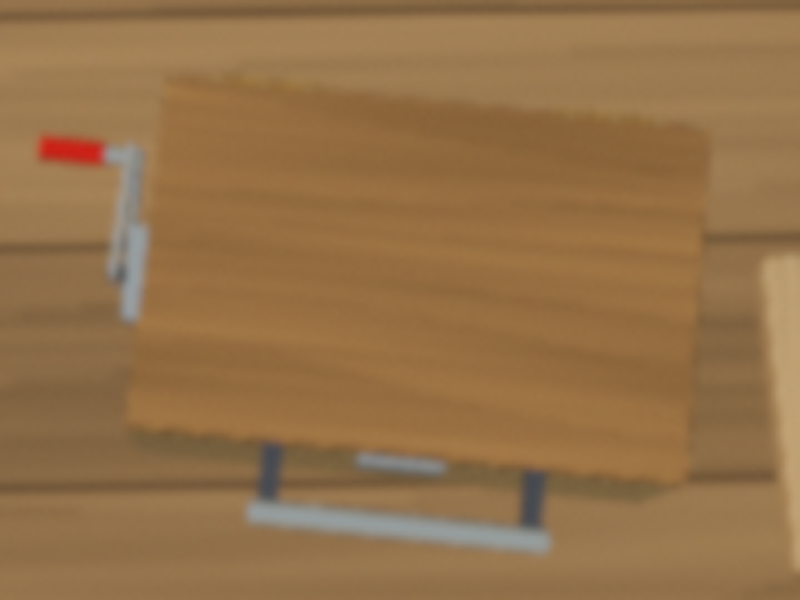

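The crop refines the rail ends to top-camera pixels (275.8,235.4) and (343.8,241.7), so the chest is yawed about -6.1° and the rail centre is near (0.480,-0.162,0.1175). A latch plate shows on the chest's front.

```bash
cat >> h.py <<'E'
from scipy.spatial.transform import Rotation as Ro, Slerp
YAW=np.radians(-6.1); CX=np.array([np.cos(YAW),np.sin(YAW),0]); CY=np.array([-CX[1],CX[0],0]); H=np.array([.7287,-.1889,.110])
def down(yaw=YAW): # tool y along chest x, z down
    y=np.array([np.cos(yaw),np.sin(yaw),0]); z=np.array([0,0,-1.]); return Ro.from_matrix(np.c_[np.cross(y,z),y,z])
def rows(wps,n=None,p=None,q=None,nd=2):
    "wps: list of (xyz, Rotation, nrows)"
    s=r.state(); p=np.array(s['ee_pos']) if p is None else p
    if q is None: q=Ro.from_quat(np.array(s['ee_rot'])[[1,2,3,0]])
    k=0
    for t,R,n in wps:
        p0,q0=p.copy(),q; sl=Slerp([0,1],Ro.concatenate([q0,R]))
        for i in range(1,n+1):
            pt=p0+(t-p0)*i/n; rt=sl(i/n)
            d=np.round(q.inv().apply(pt-p)/.03,nd); w=np.round((q.inv()*rt).as_rotvec(),3)
            if k%5==0: print('--')
            print(d,w); p=p+q.apply(d*.03); q=q*Ro.from_rotvec(w); k+=1
    print('end',p)
def rail(th): return H+.25*(-np.cos(th)*CX+np.sin(th)*np.array([0,0,1]))+.0075*(np.sin(th)*CX+np.cos(th)*np.array([0,0,1]))
E
python3 - <<'E'
from h import *
np.set_printoptions(precision=3,suppress=True)
print(rail(0))
m=Ro.concatenate([Ro.from_quat(np.array(r.state()['ee_rot'])[[1,2,3,0]]),down()])
mid=Slerp([0,1],m)(.5)
rows([(np.array([.44,.26,.23]),mid,14),(np.array([*rail(0)[:2],.19]),down(),16)])
E
```

```text
[ 0.48  -0.162  0.117]
--
[-0.81 -0.64 -0.01] [-0.    -0.     0.049]
[-0.84 -0.6  -0.01] [-0.    -0.     0.049]
[-0.86 -0.55 -0.  ] [-0.    -0.     0.048]
[-0.9  -0.51 -0.01] [-0.    -0.     0.049]
[-0.91 -0.47 -0.01] [-0.    -0.     0.049]
--
[-0.94 -0.43 -0.01] [-0.    -0.     0.049]
[-0.96 -0.37 -0.01] [-0.    -0.     0.049]
[-0.97 -0.33 -0.  ] [-0.    -0.     0.048]
[-1.   -0.29 -0.01] [-0.    -0.     0.049]
[-1.   -0.23 -0.01] [-0.    -0.     0.049]
--
[-1.01 -0.19 -0.01] [-0.    -0.     0.049]
[-1.02 -0.13 -0.  ] [-0.    -0.     0.049]
[-1.03 -0.08 -0.01] [-0.    -0.     0.048]
[-1.03 -0.04 -0.01] [-0.    -0.     0.049]
[-0.78 -0.41  0.08] [-0.    -0.     0.043]
--
[-0.8  -0.38  0.09] [-0.    -0.     0.042]
[-0.82 -0.34  0.08] [-0.    -0.     0.043]
[-0.83 -0.3   0.08] [-0.    -0.     0.043]
[-0.84 -0.28  0.09] [-0.    -0.     0.043]
[-0.85 -0.23  0.08] [-0.    -0.     0.042]
--
[-0.86 -0.2   0.08] [-0.    -0.     0.043]
[-0.87 -0.16  0.09] [-0.    -0.     0.043]
[-0.87 -0.12  0.08] [-0.    -0.     0.042]
[-0.88 -0.09  0.08] [-0.     0.     0.043]
[-0.89 -0.05  0.09] [-0.     0.     0.043]
--
[-0.88 -0.01  0.08] [-0.     0.     0.043]
[-0.88  0.03  0.08] [-0.     0.     0.042]
[-0.88  0.06  0.09] [-0.     0.     0.043]
[-0.88  0.1   0.08] [-0.     0.     0.043]
[-0.87  0.14  0.08] [-0.     0.     0.042]
end [ 0.48  -0.162  0.19 ]
```

>>> servo_tool --plan '[{"x":-0.81,"y":-0.64,"z":0,"rx":0,"ry":0,"rz":0.049},{"x":-0.84,"y":-0.6,"z":0,"rx":0,"ry":0,"rz":0.049},{"x":-0.86,"y":-0.55,"z":0,"rx":0,"ry":0,"rz":0.049},{"x":-0.9,"y":-0.51,"z":0,"rx":0,"ry":0,"rz":0.049},{"x":-0.91,"y":-0.47,"z":0,"rx":0,"ry":0,"rz":0.049}]' --jaw 30

```text
clock: 2.05
ee_pos: [0.2855, 0.4898, 0.2268]
ee_rot: [0.0, 0.275, 0.961, 0.0]
ft_force: [1.2, 0.2, -0.4]
gripper_width: 0.0562
finger_force: 0.0
```

>>> servo_tool --plan '[{"x":-0.94,"y":-0.43,"z":0,"rx":0,"ry":0,"rz":0.049},{"x":-0.96,"y":-0.37,"z":0,"rx":0,"ry":0,"rz":0.049},{"x":-0.97,"y":-0.33,"z":0,"rx":0,"ry":0,"rz":0.049},{"x":-1,"y":-0.29,"z":0,"rx":0,"ry":0,"rz":0.049},{"x":-1,"y":-0.23,"z":0,"rx":0,"ry":0,"rz":0.049}]'

```text
clock: 2.55
ee_pos: [0.3716, 0.3613, 0.227]
ee_rot: [0.0, 0.391, 0.921, 0.0]
ft_force: [0.6, -0.6, -0.3]
gripper_width: 0.03
finger_force: 0.0
```

>>> servo_tool --plan '[{"x":-1,"y":-0.19,"z":0,"rx":0,"ry":0,"rz":0.049},{"x":-1,"y":-0.13,"z":0,"rx":0,"ry":0,"rz":0.049},{"x":-1,"y":-0.08,"z":0,"rx":0,"ry":0,"rz":0.049},{"x":-1,"y":-0.04,"z":0,"rx":0,"ry":0,"rz":0.049},{"x":-0.8,"y":-0.41,"z":0,"rx":0,"ry":0,"rz":0.043}]'

```text
clock: 3.05
ee_pos: [0.4426, 0.2337, 0.227]
ee_rot: [0.001, 0.498, 0.867, 0.001]
ft_force: [0.3, 0.3, -0.5]
gripper_width: 0.0302
finger_force: 0.0
```

>>> servo_tool --plan '[{"x":-0.8,"y":-0.38,"z":0.09,"rx":0,"ry":0,"rz":0.043},{"x":-0.82,"y":-0.34,"z":0.08,"rx":0,"ry":0,"rz":0.043},{"x":-0.83,"y":-0.3,"z":0.08,"rx":0,"ry":0,"rz":0.043},{"x":-0.84,"y":-0.28,"z":0.08,"rx":0,"ry":0,"rz":0.043},{"x":-0.85,"y":-0.23,"z":0.08,"rx":0,"ry":0,"rz":0.043}]'

```text
clock: 3.55
ee_pos: [0.4528, 0.1018, 0.2146]
ee_rot: [0.0, 0.588, 0.809, 0.0]
ft_force: [-0.6, 0.1, 0.1]
gripper_width: 0.0299
finger_force: 0.0
```

>>> servo_tool --plan '[{"x":-0.86,"y":-0.2,"z":0,"rx":0,"ry":0,"rz":0.043},{"x":-0.87,"y":-0.16,"z":0,"rx":0,"ry":0,"rz":0.043},{"x":-0.87,"y":-0.12,"z":0,"rx":0,"ry":0,"rz":0.043},{"x":-0.88,"y":-0.09,"z":0,"rx":0,"ry":0,"rz":0.043},{"x":-0.89,"y":-0.05,"z":0,"rx":0,"ry":0,"rz":0.043}]'

```text
clock: 4.05
ee_pos: [0.4646, -0.0303, 0.2147]
ee_rot: [0.0, 0.671, 0.741, 0.0]
ft_force: [-0.3, 0.7, -0.1]
gripper_width: 0.0299
finger_force: 0.0
```

>>> servo_tool --plan '[{"x":-0.88,"y":0,"z":0,"rx":0,"ry":0,"rz":0.043},{"x":-0.88,"y":0.03,"z":0,"rx":0,"ry":0,"rz":0.043},{"x":-0.88,"y":0.06,"z":0,"rx":0,"ry":0,"rz":0.043},{"x":-0.88,"y":0.1,"z":0,"rx":0,"ry":0,"rz":0.043},{"x":-0.87,"y":0.14,"z":0,"rx":0,"ry":0,"rz":0.043}]'

```text
clock: 4.55
ee_pos: [0.4765, -0.1621, 0.2146]
ee_rot: [0.0, 0.747, 0.665, 0.0]
ft_force: [-0.0, -1.0, -0.9]
gripper_width: 0.0296
finger_force: 0.0
```

```bash
python3 - <<'E'
from h import *
np.set_printoptions(precision=4,suppress=True)
c=cam('wrist','wrist1')
for l in r.pinpoint('wrist','rail')[:2]: print(l, onz(c,l['location'],.1175))
print(np.array(c['world_from_camera']),r.state()['ee_pos'])
rows([(np.array([*rail(0)[:2],.1]),down(),5)])
E
```

```text
{'location': [287.3, 209.4], 'p': 0.73} [ 0.4814 -0.161   0.1175]
[[ 0.9934 -0.1113 -0.0283  0.4845]
 [-0.1148 -0.9621 -0.2472 -0.0953]
 [ 0.0003  0.2489 -0.9685  0.3722]
 [ 0.      0.      0.      1.    ]] [ 0.4763 -0.1653  0.2148]
--
[0.02 0.02 0.77] [ 0.     0.    -0.003]
[0.03 0.02 0.76] [ 0.     0.001 -0.003]
[0.02 0.03 0.77] [ 0.001  0.    -0.002]
[0.03 0.02 0.76] [-0.     0.001 -0.003]
[0.02 0.02 0.77] [ 0.     0.    -0.003]
end [ 0.4801 -0.1623  0.0999]
```

View pics/wrist1.png

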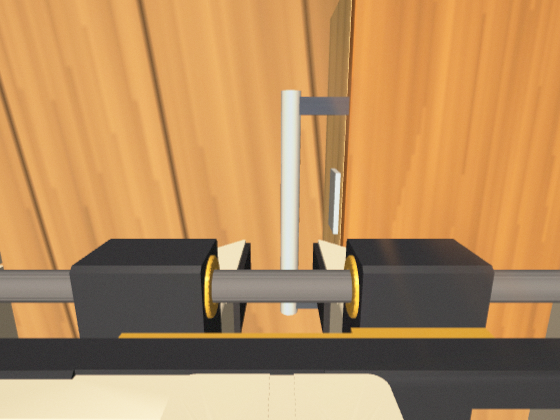

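The wrist view shows the rail upright at column ~290 (rows 92–315), between the fingers (inner edges ~212–352) and slightly right of their middle. That agrees with the estimate to 1–2 mm, so I'll descend and grip.

>>> servo_tool --plan '[{"x":0.02,"y":0.03,"z":0.77,"rx":0,"ry":0,"rz":-0.003},{"x":0.02,"y":0.03,"z":0.77,"rx":0,"ry":0,"rz":-0.003},{"x":0.02,"y":0.03,"z":0.77,"rx":0,"ry":0,"rz":-0.003},{"x":0.02,"y":0.03,"z":0.77,"rx":0,"ry":0,"rz":-0.003},{"x":0.02,"y":0.03,"z":0.75,"rx":0,"ry":0,"rz":-0.003}]'

```text
clock: 5.15
ee_pos: [0.4814, -0.1576, 0.0987]
ee_rot: [-0.0, 0.741, 0.672, 0.0]
ft_force: [0.8, 0.7, 0.7]
gripper_width: 0.03
finger_force: 0.0
```

>>> servo_tool --plan '[{"x":0},{"x":0},{"x":0},{"x":0},{"x":0}]' --jaw 0

```text
invalid input
```

>>> servo_tool --plan '[{"x":0,"y":0,"z":0,"rx":0,"ry":0,"rz":0},{"x":0,"y":0,"z":0,"rx":0,"ry":0,"rz":0},{"x":0,"y":0,"z":0,"rx":0,"ry":0,"rz":0},{"x":0,"y":0,"z":0,"rx":0,"ry":0,"rz":0},{"x":0,"y":0,"z":0,"rx":0,"ry":0,"rz":0}]' --jaw 0

```text
clock: 5.65
ee_pos: [0.4833, -0.1586, 0.1009]
ee_rot: [0.002, 0.741, 0.671, 0.001]
ft_force: [4.7, 0.7, -0.8]
gripper_width: 0.0131
finger_force: 30.0
```

```bash
python3 - <<'E'
from h import *
np.set_printoptions(precision=4,suppress=True)
s=r.state();print(s['ee_pos'],s['ft_force'],s['gripper_width'],s['finger_force'])
p0=np.array(s['ee_pos'])
# arc to theta .85 in 25 rows
q=Ro.from_quat(np.array(s['ee_rot'])[[1,2,3,0]])
for k,th in enumerate(np.linspace(0,.9,26)[1:]):
    th0=th-.036; d=np.round(q.inv().apply(rail(th)-rail(th0))/.03,2)
    print(round(th,3),d)
E
```

```text
[ 0.4833 -0.1586  0.1009] [ 4.6694  0.7475 -0.8044] 0.013095777950149797 29.995382130146027
0.036 [-0.    0.02 -0.3 ]
0.072 [-0.    0.03 -0.3 ]
0.108 [-0.    0.04 -0.3 ]
0.144 [-0.    0.05 -0.3 ]
0.18 [-0.    0.06 -0.29]
0.216 [-0.    0.07 -0.29]
0.252 [-0.    0.08 -0.29]
0.288 [-0.    0.09 -0.29]
0.324 [-0.    0.1  -0.28]
0.36 [-0.    0.11 -0.28]
0.396 [-0.    0.12 -0.27]
0.432 [-0.    0.13 -0.27]
0.468 [-0.    0.14 -0.27]
0.504 [-0.    0.15 -0.26]
0.54 [-0.    0.16 -0.25]
0.576 [-0.    0.17 -0.25]
0.612 [-0.    0.18 -0.24]
0.648 [-0.    0.19 -0.24]
0.684 [-0.    0.19 -0.23]
0.72 [-0.    0.2  -0.22]
0.756 [-0.    0.21 -0.21]
0.792 [-0.    0.22 -0.21]
0.828 [-0.    0.22 -0.2 ]
0.864 [-0.    0.23 -0.19]
0.9 [-0.    0.24 -0.18]
```

>>> servo_tool --plan '[{"x":0,"y":0.02,"z":-0.3,"rx":0,"ry":0,"rz":0},{"x":0,"y":0.03,"z":-0.3,"rx":0,"ry":0,"rz":0},{"x":0,"y":0.04,"z":-0.3,"rx":0,"ry":0,"rz":0},{"x":0,"y":0.05,"z":-0.3,"rx":0,"ry":0,"rz":0},{"x":0,"y":0.06,"z":-0.29,"rx":0,"ry":0,"rz":0}]'

```text
clock: 6.15
ee_pos: [0.4883, -0.1592, 0.1451]
ee_rot: [0.001, 0.741, 0.671, 0.001]
ft_force: [5.9, 0.1, -5.5]
gripper_width: 0.0132
finger_force: 30.0
```

>>> servo_tool --plan '[{"x":0,"y":0.07,"z":-0.29,"rx":0,"ry":0,"rz":0},{"x":0,"y":0.08,"z":-0.29,"rx":0,"ry":0,"rz":0},{"x":0,"y":0.09,"z":-0.29,"rx":0,"ry":0,"rz":0},{"x":0,"y":0.1,"z":-0.28,"rx":0,"ry":0,"rz":0},{"x":0,"y":0.11,"z":-0.28,"rx":0,"ry":0,"rz":0}]'

```text
clock: 6.65
ee_pos: [0.5005, -0.1606, 0.1874]
ee_rot: [0.0, 0.741, 0.671, -0.0]
ft_force: [4.5, -0.9, -7.4]
gripper_width: 0.013
finger_force: 29.7
```

>>> servo_tool --plan '[{"x":0,"y":0.12,"z":-0.27,"rx":0,"ry":0,"rz":0},{"x":0,"y":0.13,"z":-0.27,"rx":0,"ry":0,"rz":0},{"x":0,"y":0.14,"z":-0.27,"rx":0,"ry":0,"rz":0},{"x":0,"y":0.15,"z":-0.26,"rx":0,"ry":0,"rz":0},{"x":0,"y":0.16,"z":-0.25,"rx":0,"ry":0,"rz":0}]'

```text
clock: 7.15
ee_pos: [0.5195, -0.1629, 0.2268]
ee_rot: [-0.002, 0.741, 0.671, -0.002]
ft_force: [-6.0, -1.1, -1.1]
gripper_width: 0.013
finger_force: 29.8
```

>>> servo_tool --plan '[{"x":0,"y":0.17,"z":-0.25,"rx":0,"ry":0,"rz":0},{"x":0,"y":0.18,"z":-0.24,"rx":0,"ry":0,"rz":0},{"x":0,"y":0.19,"z":-0.24,"rx":0,"ry":0,"rz":0},{"x":0,"y":0.19,"z":-0.23,"rx":0,"ry":0,"rz":0},{"x":0,"y":0.2,"z":-0.22,"rx":0,"ry":0,"rz":0}]'

```text
clock: 7.65
ee_pos: [0.5449, -0.1659, 0.2625]
ee_rot: [-0.004, 0.742, 0.671, -0.003]
ft_force: [-15.8, -0.2, 11.7]
gripper_width: 0.0132
finger_force: 30.0
```

```bash
cat >> h.py <<'E'
def theta():
    s=r.state(); p=np.array(s['ee_pos']); z=Ro.from_quat(np.array(s['ee_rot'])[[1,2,3,0]]).as_matrix()[:,2]; g=p-.0185*z
    v=g-H; return np.arctan2(v[2],-(v@CX))-.03, np.hypot(v[2],v@CX), g
def look(names=('lid_hinge','rail','knee','foot'),tag=None,cams=('scene','top')):
    C={n:cam(n,tag and n+tag) for n in cams}
    for t in names:
        R=[]
        for n in C:
            for l in r.pinpoint(n,t)[:2]: print(t,n,l['location'],round(l['p'],2))
            L=r.pinpoint(n,t)
            if L and L[0]['p']>.3: R.append(ray(C[n],L[0]['location']))
        if len(R)>1:
            p,e=tri(R); v=p-H; print('   ',p,np.round(e,4),'front of hinge %.4f up %.4f left %.4f'%(-(v@CX),v[2],v@CY))
    return C
E
python3 - <<'E'
from h import *
np.set_printoptions(precision=4,suppress=True)
print(theta(),r.state()['ft_force'])
C=look(tag='2')
a=C['scene']['image'][150:300,150:350]; 
cv2.imwrite('pics/s2.png',cv2.resize(a,(800,600),interpolation=cv2.INTER_CUBIC)[:,:,::-1])
E
```

```text
(np.float64(0.7161018683013497), np.float64(0.25199215976025746), array([ 0.5451, -0.166 ,  0.281 ])) [-15.839   -0.1799  11.7433]
lid_hinge top [316.6, 143.6] 0.74
rail scene [261.8, 143.1] 0.93
knee scene [250.2, 245.5] 0.73
knee top [234.2, 154.6] 0.41
    [0.7052 0.0277 0.1163] [0.0006 0.0006] front of hinge 0.0464 up 0.0063 left 0.2128
foot scene [267.8, 242.8] 0.85
```

View pics/s2.png

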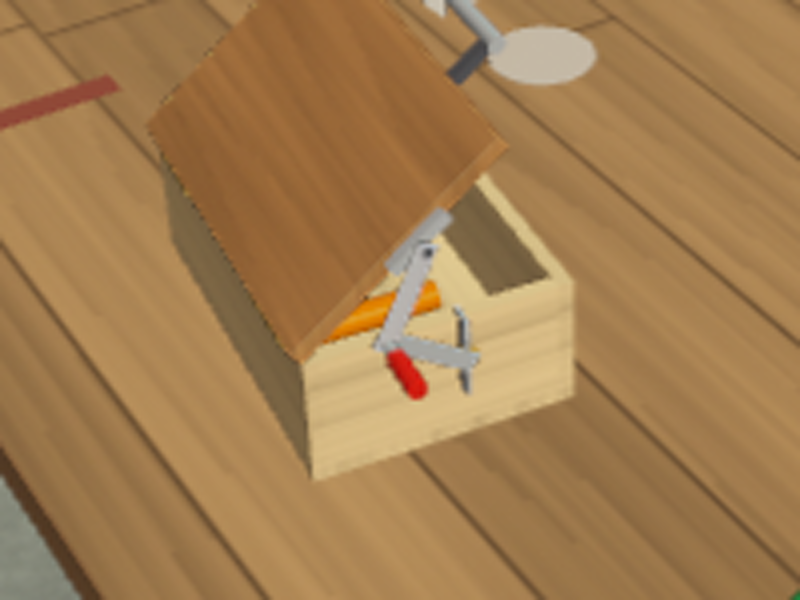

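The scene crop shows the lid partly up: knob at crop (408,375), foot at (470,357), lid pin at (427,250), with the stay still well bent. A radial force has built up, so I'll refit the hinge from the measured arc.

```bash
python3 - <<'E'
from h import *
from scipy.optimize import least_squares
np.set_printoptions(precision=4,suppress=True)
P=np.array([[.4833,-.1586,.1009],[.4883,-.1592,.1451],[.5005,-.1606,.1874],[.5195,-.1629,.2268],[.5449,-.1659,.2625]]); P[:,2]+=.0185
F=np.array([[4.7,-.8],[5.9,-5.5],[4.5,-7.4],[-6,-1.1],[-15.8,11.7]])
a=(P-H)@CX; z=P[:,2]
for fn in (lambda h: np.hypot(a-h[0],z-h[1])-.2501,):
    s=least_squares(fn,[0,.11]); print(s.x,s.fun*1e3)
s3=least_squares(lambda h: np.hypot(a-h[0],z-h[1])-h[2],[0,.11,.25]); print(s3.x,s3.fun*1e3)
c=cam('scene');o,d=ray(c,(150+427/4,150+250/4)); 
for n,px in [('pin',(427,250)),('knee',(385,343)),('foot',(470,357)),('hingecorner',(303,358))]:
    o,d=ray(c,(150+px[0]/4,150+px[1]/4))
    # intersect plane y_chest = .172 left
    t=((.172-(o-H)@CY)/(d@CY)); p=o+t*d; v=p-H; print(n,'front %.4f up %.4f'%(-(v@CX),v[2]))
E
```

```text
[0.0032 0.116 ] [ 0.3193 -0.1684 -0.2898 -0.1294  0.3019]
[0.0127 0.1124 0.26  ] [ 0.0098 -0.0218  0.0066  0.0131 -0.0078]
pin front 0.0868 up 0.0772
knee front 0.0521 up 0.0082
foot front 0.1164 up -0.0295
hingecorner front -0.0083 up 0.0181
```

>>> servo_tool --plan '[{"x":0,"y":0.14,"z":-0.2,"rx":0,"ry":0,"rz":0},{"x":0,"y":0.15,"z":-0.2,"rx":0,"ry":0,"rz":0},{"x":0,"y":0.16,"z":-0.19,"rx":0,"ry":0,"rz":0},{"x":0,"y":0.17,"z":-0.18,"rx":0,"ry":0,"rz":0},{"x":0,"y":0.17,"z":-0.18,"rx":0,"ry":0,"rz":0}]'

```text
clock: 9.1
ee_pos: [0.5727, -0.1692, 0.2909]
ee_rot: [0.0, 0.742, 0.671, -0.001]
ft_force: [0.1, -5.0, -4.7]
gripper_width: 0.0132
finger_force: 30.0
```

>>> servo_tool --plan '[{"x":0,"y":0.2,"z":-0.17,"rx":0,"ry":0,"rz":0},{"x":0,"y":0.2,"z":-0.16,"rx":0,"ry":0,"rz":0},{"x":0,"y":0.2,"z":-0.15,"rx":0,"ry":0,"rz":0},{"x":0,"y":0.2,"z":-0.14,"rx":0,"ry":0,"rz":0},{"x":0,"y":0,"z":0,"rx":0,"ry":0,"rz":0}]'

```text
clock: 9.6
ee_pos: [0.5981, -0.1723, 0.3103]
ee_rot: [0.002, 0.742, 0.671, -0.0]
ft_force: [0.2, -5.8, -1.0]
gripper_width: 0.0132
finger_force: 30.0
```

```bash
python3 - <<'E'
from h import *
np.set_printoptions(precision=4,suppress=True)
print(theta(),r.state()['ft_force'])
C=look(tag='3',names=('knee','foot'))
a=C['scene']['image'][150:300,150:350]; 
cv2.imwrite('pics/s3.png',cv2.resize(a,(800,600),interpolation=cv2.INTER_CUBIC)[:,:,::-1])
E
```

```text
(np.float64(0.9989101867799), np.float64(0.2553350932844001), array([ 0.598 , -0.1722,  0.3288])) [ 0.2023 -5.7747 -1.0337]
knee scene [258.3, 235.7] 0.52
knee scene [392.2, 290.1] 0.3
knee top [234.7, 159.3] 0.68
    [0.6824 0.0263 0.1404] [0.0034 0.0034] front of hinge 0.0689 up 0.0304 left 0.2091
foot scene [268.0, 241.4] 0.85
foot top [235.1, 159.5] 0.63
foot top [247.7, 183.3] 0.51
    [0.6742 0.0353 0.1261] [0.0178 0.0178] front of hinge 0.0780 up 0.0161 left 0.2172
```

View pics/s3.png

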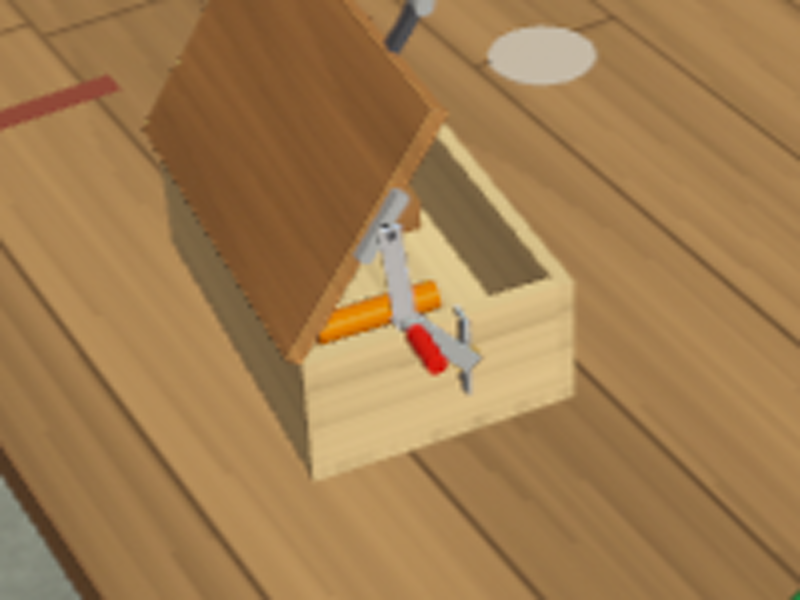

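Now the pin is at crop (390,233), the knee at (403,320) and the foot at (470,357). The knob is at (427,350), and the stay is still bent.

```bash
python3 - <<'E'
from h import *
c=cam('scene'); V={}
for n,px in [('pin',(390,233)),('knee',(403,320)),('foot',(470,357))]:
    o,d=ray(c,(150+px[0]/4,150+px[1]/4))
    t=((.172-(o-H)@CY)/(d@CY)); v=o+t*d-H; V[n]=np.array([-(v@CX),v[2]]); print(n,V[n])
D=np.linalg.norm(V['pin']-V['foot']); a=np.linalg.norm(V['pin']); f=np.linalg.norm(V['foot'])
print(D, 'interior',2*np.degrees(np.arcsin(min(1,D/.154))), a)
for f0 in ([.12,-.03],V['foot']):
  f0=np.array(f0);f=np.linalg.norm(f0)
  phi=np.arccos((f*f+a*a-.154**2)/(2*f*a)); now=np.arctan2(V['pin'][1],V['pin'][0]); print('dtheta to straight',phi+np.arctan2(f0[1],f0[0])-now, now)
E
```

```text
pin [0.0605773  0.10077531]
knee [0.06647386 0.02338488]
foot [ 0.11635107 -0.02953895]
0.14174807653798627 interior 133.9815864166786 0.11758091553751998
dtheta to straight 0.10920676266978413 1.0295591624983187
dtheta to straight 0.1318247011541578 1.0295591624983187
```

>>> servo_tool --plan '[{"x":-0.02,"y":0.11,"z":-0.07,"rx":0,"ry":0,"rz":0},{"x":-0.02,"y":0.11,"z":-0.07,"rx":0,"ry":0,"rz":0},{"x":-0.02,"y":0.11,"z":-0.06,"rx":0,"ry":0,"rz":0},{"x":-0.02,"y":0.11,"z":-0.06,"rx":0,"ry":0,"rz":0},{"x":0,"y":0,"z":0,"rx":0,"ry":0,"rz":0}]'

```text
clock: 10.65
ee_pos: [0.6111, -0.1738, 0.3183]
ee_rot: [0.001, 0.741, 0.671, 0.001]
ft_force: [-1.2, -3.8, 3.1]
gripper_width: 0.013
finger_force: 30.0
```

>>> servo_tool --plan '[{"x":0,"y":0.06,"z":-0.03,"rx":0,"ry":0,"rz":0},{"x":0,"y":0.06,"z":-0.03,"rx":0,"ry":0,"rz":0},{"x":0,"y":0.03,"z":-0.02,"rx":0,"ry":0,"rz":0},{"x":0,"y":0,"z":0,"rx":0,"ry":0,"rz":0},{"x":0,"y":0,"z":0,"rx":0,"ry":0,"rz":0}]'

```text
clock: 11.15
ee_pos: [0.612, -0.1739, 0.3189]
ee_rot: [-0.002, 0.741, 0.671, -0.001]
ft_force: [-7.9, -1.5, 2.6]
gripper_width: 0.0131
finger_force: 30.0
```

```bash
python3 - <<'E'
from h import *
np.set_printoptions(precision=4,suppress=True)
print(theta(),r.state()['ft_force'])
C=look(tag='4',names=('knee',))
a=C['scene']['image'][160:280,180:340]; 
cv2.imwrite('pics/s4.png',cv2.resize(a,(800,600),interpolation=cv2.INTER_CUBIC)[:,:,::-1])
E
```

```text
(np.float64(1.0638314688207617), np.float64(0.2559543782442816), array([ 0.6121, -0.1739,  0.3374])) [-7.8761 -1.4524  2.5728]
knee scene [264.4, 230.2] 0.79
knee top [234.7, 166.4] 0.71
    [0.6618 0.0252 0.1495] [0.0031 0.0031] front of hinge 0.0893 up 0.0395 left 0.2058
```

View pics/s4.png

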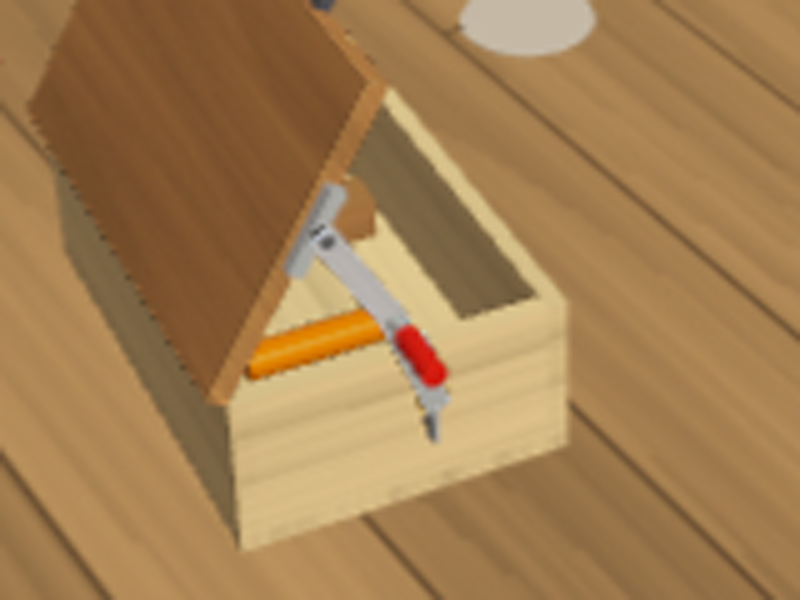

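The stay now runs from the pin at crop (322,237) to the foot at (437,396). The knee at about (397,325) is just on the front side of that line, so it has passed in-line and my pull is holding it. I'll ease the lid down a few mm so the spring can seat it.

>>> servo_tool --plan '[{"x":0,"y":-0.06,"z":0.03,"rx":0,"ry":0,"rz":0},{"x":0,"y":-0.06,"z":0.03,"rx":0,"ry":0,"rz":0},{"x":0,"y":-0.06,"z":0.03,"rx":0,"ry":0,"rz":0},{"x":0,"y":0,"z":0,"rx":0,"ry":0,"rz":0},{"x":0,"y":0,"z":0,"rx":0,"ry":0,"rz":0}]'

```text
clock: 11.95
ee_pos: [0.6087, -0.1735, 0.317]
ee_rot: [-0.0, 0.741, 0.671, 0.0]
ft_force: [-4.2, -3.1, 3.2]
gripper_width: 0.0134
finger_force: 30.0
```

```bash
cat >> h.py <<'E'
def knob():
    "red blob centroids in scene & top -> 3D; plus axis ends"
    R=[]
    for n in ('scene','top'):
        c=cam(n); im=c['image'].astype(int); m=(im[:,:,0]>130)&(im[:,:,1]<60)&(im[:,:,2]<60)
        w=(slice(195,280),slice(230,290)) if n=='scene' else (slice(135,190),slice(215,262))
        M=np.zeros_like(m); M[w]=m[w]; q=np.argwhere(M).mean(0)[::-1]; R.append(ray(c,q)); print(n,q,M.sum())
    p,e=tri(R); v=p-H; print('knob',p,np.round(e,4),'front %.4f up %.4f left %.4f'%(-(v@CX),v[2],v@CY)); return p
E
python3 - <<'E'
from h import *
np.set_printoptions(precision=4,suppress=True)
print(theta(),r.state()['ft_force']); knob()
E
```

```text
(np.float64(1.0484444745638402), np.float64(0.25587487671625603), array([ 0.6087, -0.1735,  0.3355])) [-4.1528 -3.093   3.218 ]
scene [265.6333 229.9   ] 60
top [230.6912 168.2941] 68
knob [0.6587 0.0329 0.1537] [0.0002 0.0002] front 0.0932 up 0.0437 left 0.2131
```

Knob position matches the locked geometry (0.096 in front, 0.044 up). Release and withdraw upward.

>>> servo_tool --plan '[{"x":0,"y":0,"z":0,"rx":0,"ry":0,"rz":0},{"x":0,"y":0,"z":0,"rx":0,"ry":0,"rz":0},{"x":0,"y":0,"z":0,"rx":0,"ry":0,"rz":0},{"x":0,"y":0,"z":0,"rx":0,"ry":0,"rz":0},{"x":0,"y":0,"z":0,"rx":0,"ry":0,"rz":0}]' --jaw 30

```text
clock: 12.55
ee_pos: [0.6089, -0.1732, 0.3165]
ee_rot: [-0.0, 0.741, 0.671, 0.0]
ft_force: [0.7, 0.1, -0.0]
gripper_width: 0.03
finger_force: 0.0
```

>>> servo_tool --plan '[{"x":0,"y":-0.03,"z":-0.3,"rx":0,"ry":0,"rz":0},{"x":0,"y":-0.05,"z":-0.5,"rx":0,"ry":0,"rz":0},{"x":0,"y":-0.1,"z":-0.5,"rx":0,"ry":0,"rz":0},{"x":0,"y":-0.2,"z":-0.5,"rx":0,"ry":0,"rz":0},{"x":0,"y":-0.2,"z":0,"rx":0,"ry":0,"rz":0}]'

```text
clock: 13.05
ee_pos: [0.5923, -0.1725, 0.3745]
ee_rot: [0.002, 0.741, 0.671, 0.002]
ft_force: [1.4, -0.9, 0.1]
gripper_width: 0.03
finger_force: 0.0
```

```bash
python3 - <<'E'
from h import *
np.set_printoptions(precision=4,suppress=True)
print(r.state()['ee_pos'],r.state()['ft_force'],r.state()['gripper_width']); knob()
E
```

```text
[ 0.5923 -0.1725  0.3745] [ 1.3895 -0.8721  0.07  ] 0.030020618632540484
scene [265.6333 229.9   ] 60
top [230.9306 168.25  ] 72
knob [0.6587 0.0325 0.1535] [0.0001 0.0001] front 0.0932 up 0.0435 left 0.2127
```

```bash
python3 - <<'E'
from h import *
np.set_printoptions(precision=3,suppress=True)
K=np.array([.6587,.0327,.1535]); P=K-.050*CX+.008*CY
hi=P.copy(); hi[2]=.3745; P[2]=.1455
rows([(hi,down(),10),(P,down(),10)])
E
```

```text
--
[ 0.73 -0.01 -0.01] [0.    0.    0.001]
[ 0.73 -0.01 -0.01] [0. 0. 0.]
[ 0.73 -0.01 -0.01] [0.    0.    0.001]
[ 0.73 -0.01 -0.01] [0.001 0.    0.001]
[ 0.73 -0.01 -0.01] [-0.  0.  0.]
--
[ 0.73 -0.01 -0.  ] [-0.     0.     0.001]
[ 0.73 -0.01 -0.01] [0.    0.    0.001]
[ 0.73 -0.02 -0.01] [0.    0.    0.001]
[ 0.73 -0.01 -0.01] [0. 0. 0.]
[ 0.73 -0.01 -0.01] [0.    0.    0.001]
--
[ 0.   -0.    0.76] [ 0.  0. -0.]
[ 0.   -0.    0.77] [ 0.  0. -0.]
[ 0.   -0.    0.76] [ 0.  0. -0.]
[ 0.   -0.    0.76] [ 0.  0. -0.]
[ 0.   -0.    0.77] [ 0.  0. -0.]
--
[ 0.   -0.    0.76] [ 0.  0. -0.]
[ 0.   -0.    0.76] [ 0.  0. -0.]
[ 0.   -0.    0.77] [ 0.  0. -0.]
[ 0.   -0.    0.76] [ 0.  0. -0.]
[ 0.   -0.01  0.76] [ 0.  0. -0.]
end [0.61  0.046 0.146]
```

>>> servo_tool --plan '[{"x":0.73,"y":-0.01,"z":0,"rx":0,"ry":0,"rz":0.001},{"x":0.73,"y":-0.01,"z":0,"rx":0,"ry":0,"rz":0},{"x":0.73,"y":-0.01,"z":0,"rx":0,"ry":0,"rz":0.001},{"x":0.73,"y":-0.01,"z":0,"rx":0,"ry":0,"rz":0},{"x":0.73,"y":-0.01,"z":0,"rx":0,"ry":0,"rz":0.001}]' --jaw 0

```text
clock: 13.65
ee_pos: [0.6003, -0.0619, 0.3697]
ee_rot: [-0.001, 0.742, 0.67, -0.001]
ft_force: [-0.7, 0.8, -0.4]
gripper_width: 0.0006
finger_force: 0.0
```

>>> servo_tool --plan '[{"x":0.73,"y":-0.01,"z":0,"rx":0,"ry":0,"rz":0.001},{"x":0.73,"y":-0.01,"z":0,"rx":0,"ry":0,"rz":0},{"x":0.73,"y":-0.01,"z":0,"rx":0,"ry":0,"rz":0.001},{"x":0.73,"y":-0.01,"z":0,"rx":0,"ry":0,"rz":0},{"x":0.73,"y":-0.01,"z":0,"rx":0,"ry":0,"rz":0.001}]'

```text
clock: 14.15
ee_pos: [0.6101, 0.0471, 0.3697]
ee_rot: [-0.0, 0.743, 0.669, -0.001]
ft_force: [0.4, 0.1, 1.2]
gripper_width: 0.0004
finger_force: 0.0
```

>>> servo_tool --plan '[{"x":0,"y":0,"z":0.75,"rx":0,"ry":0,"rz":0},{"x":0,"y":0,"z":0.75,"rx":0,"ry":0,"rz":0},{"x":0,"y":0,"z":0.75,"rx":0,"ry":0,"rz":0},{"x":0,"y":0,"z":0.75,"rx":0,"ry":0,"rz":0},{"x":0,"y":0,"z":0.75,"rx":0,"ry":0,"rz":0}]'

```text
clock: 14.65
ee_pos: [0.6099, 0.0462, 0.2564]
ee_rot: [-0.0, 0.743, 0.669, -0.001]
ft_force: [0.6, -0.5, 0.5]
gripper_width: 0.0003
finger_force: 0.0
```

>>> servo_tool --plan '[{"x":0,"y":0,"z":0.75,"rx":0,"ry":0,"rz":0},{"x":0,"y":0,"z":0.75,"rx":0,"ry":0,"rz":0},{"x":0,"y":0,"z":0.75,"rx":0,"ry":0,"rz":0},{"x":0,"y":0,"z":0.75,"rx":0,"ry":0,"rz":0},{"x":0,"y":0,"z":0.7,"rx":0,"ry":0,"rz":0}]'

```text
clock: 15.15
ee_pos: [0.6096, 0.0462, 0.1453]
ee_rot: [-0.001, 0.743, 0.669, -0.001]
ft_force: [-0.2, 0.7, 0.8]
gripper_width: 0.0005
finger_force: 0.0
```

```bash
python3 - <<'E'
from h import *
np.set_printoptions(precision=4,suppress=True)
s=r.state();print(s['ee_pos'],s['ft_force'],s['gripper_width'])
K=np.array([.6587,.0327,.1535]);d=K-np.array(s['ee_pos']);print('to knob: chest x %.4f y %.4f z %.4f'%(d@CX,d@CY,d[2]))
c=cam('scene','scene5')
cv2.imwrite('pics/s5.png',cv2.resize(c['image'][120:270,180:380],(800,600),interpolation=cv2.INTER_CUBIC)[:,:,::-1])
E
```

```text
[0.6096 0.0462 0.1453] [-0.1996  0.6801  0.8468] 0.0005397631833945653
to knob: chest x 0.0502 y -0.0082 z 0.0082
```

View pics/s5.png

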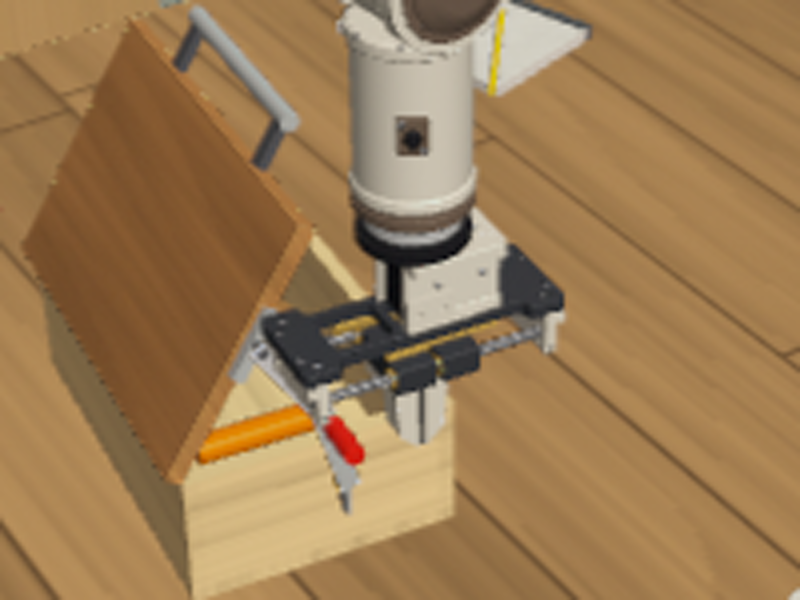

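The view shows the closed, tapered fingers at crop (420,410), in front of the knob at (343,440). The gripper body clears the lid's left edge. I'll creep forward.

>>> servo_tool --plan '[{"x":0,"y":0.2,"z":0,"rx":0,"ry":0,"rz":0},{"x":0,"y":0.2,"z":0,"rx":0,"ry":0,"rz":0},{"x":0,"y":0.15,"z":0,"rx":0,"ry":0,"rz":0},{"x":0,"y":0.1,"z":0,"rx":0,"ry":0,"rz":0},{"x":0,"y":0.05,"z":0,"rx":0,"ry":0,"rz":0}]'

```text
clock: 15.7
ee_pos: [0.6325, 0.0439, 0.148]
ee_rot: [0.0, 0.743, 0.669, 0.001]
ft_force: [-1.4, 0.2, 0.3]
gripper_width: 0.0003
finger_force: 0.0
```

>>> servo_tool --plan '[{"x":0,"y":0.05,"z":0,"rx":0,"ry":0,"rz":0},{"x":0,"y":0.05,"z":0,"rx":0,"ry":0,"rz":0},{"x":0,"y":0.05,"z":0,"rx":0,"ry":0,"rz":0},{"x":0,"y":0.05,"z":0,"rx":0,"ry":0,"rz":0},{"x":0,"y":0,"z":0,"rx":0,"ry":0,"rz":0}]'

```text
clock: 16.2
ee_pos: [0.6376, 0.0434, 0.1472]
ee_rot: [0.0, 0.743, 0.669, 0.0]
ft_force: [-0.2, -0.2, 0.2]
gripper_width: 0.0004
finger_force: 0.0
```

>>> servo_tool --plan '[{"x":0,"y":0.05,"z":0,"rx":0,"ry":0,"rz":0},{"x":0,"y":0.05,"z":0,"rx":0,"ry":0,"rz":0},{"x":0,"y":0.05,"z":0,"rx":0,"ry":0,"rz":0},{"x":0,"y":0,"z":0,"rx":0,"ry":0,"rz":0},{"x":0,"y":0,"z":0,"rx":0,"ry":0,"rz":0}]'

```text
clock: 16.7
ee_pos: [0.6416, 0.043, 0.147]
ee_rot: [-0.0, 0.743, 0.669, -0.0]
ft_force: [-3.6, 1.2, 1.2]
gripper_width: 0.0005
finger_force: 1.5
```

```bash
python3 - <<'E'
from h import *
np.set_printoptions(precision=4,suppress=True)
s=r.state();print(s['ee_pos'],s['ft_force']); p=knob(); d=p-np.array(s['ee_pos']); print(d@CX,d@CY,d[2])
E
```

```text
[0.6416 0.043  0.147 ] [-3.5805  1.1742  1.212 ]
scene [264.4615 230.3077] 52
top [nan nan] 0
knob [nan nan nan] [nan nan] front nan up nan left nan
nan nan nanh.py:53: RuntimeWarning: Mean of empty slice.
  M=np.zeros_like(m); M[w]=m[w]; q=np.argwhere(M).mean(0)[::-1]; R.append(ray(c,q)); print(n,q,M.sum())
  ret = um.true_divide(
```

>>> servo_tool --plan '[{"x":0,"y":0.09,"z":0.03,"rx":0,"ry":0,"rz":0},{"x":0,"y":0.09,"z":0.03,"rx":0,"ry":0,"rz":0},{"x":0,"y":0.09,"z":0.04,"rx":0,"ry":0,"rz":0},{"x":0,"y":0.09,"z":0.04,"rx":0,"ry":0,"rz":0},{"x":0,"y":0.09,"z":0.04,"rx":0,"ry":0,"rz":0}]'

```text
clock: 17.3
ee_pos: [0.6559, 0.0414, 0.1417]
ee_rot: [0.0, 0.743, 0.669, 0.0]
ft_force: [-2.2, 1.1, 1.2]
gripper_width: 0.0005
finger_force: 1.1
```

>>> servo_tool --plan '[{"x":0,"y":0.07,"z":0.04,"rx":0,"ry":0,"rz":0},{"x":0,"y":0.07,"z":0.04,"rx":0,"ry":0,"rz":0},{"x":0,"y":0.07,"z":0.04,"rx":0,"ry":0,"rz":0},{"x":0,"y":0.04,"z":0.03,"rx":0,"ry":0,"rz":0},{"x":0,"y":0,"z":0,"rx":0,"ry":0,"rz":0}]'

```text
clock: 17.8
ee_pos: [0.663, 0.0407, 0.1371]
ee_rot: [-0.0, 0.743, 0.669, -0.0]
ft_force: [-2.0, -0.1, 1.0]
gripper_width: 0.0003
finger_force: 0.8
```

```bash
cat >> h.py <<'E'
def knee_scene():
    "knob centroid from scene alone, knob mid plane"
    c=cam('scene'); im=c['image'].astype(int); m=(im[:,:,0]>130)&(im[:,:,1]<60)&(im[:,:,2]<60); M=np.zeros_like(m); M[195:280,230:290]=m[195:280,230:290]
    q=np.argwhere(M).mean(0)[::-1]; o,d=ray(c,q); t=((.2127-(o-H)@CY)/(d@CY)); v=o+t*d-H; k=np.array([-(v@CX),v[2]]); print(q,M.sum(),'knob front/up',k)
    f=np.array([.117,-.030]); a=np.arctan2(f[0]-k[0],k[1]-f[1]); print('alpha',a,'rad',np.linalg.norm(k-f))
E
python3 - <<'E'
from h import *
np.set_printoptions(precision=4,suppress=True)
s=r.state();print(s['ee_pos'],s['ft_force']); knee_scene()
E
```

```text
[0.663  0.0407 0.1371] [-2.0374 -0.1374  0.9894]
[257.68 235.52] 50 knob front/up [0.0692 0.0329]
alpha 0.6504109673380851 rad 0.07899725757333464
```

>>> servo_tool --plan '[{"x":0,"y":0.04,"z":0.03,"rx":0,"ry":0,"rz":0},{"x":0,"y":0.03,"z":0.02,"rx":0,"ry":0,"rz":0},{"x":0,"y":0,"z":0,"rx":0,"ry":0,"rz":0},{"x":0,"y":0,"z":0,"rx":0,"ry":0,"rz":0},{"x":0,"y":0,"z":0,"rx":0,"ry":0,"rz":0}]'

```text
clock: 18.35
ee_pos: [0.6651, 0.0405, 0.1359]
ee_rot: [0.0, 0.743, 0.669, 0.0]
ft_force: [-2.7, -0.1, 1.6]
gripper_width: 0.0003
finger_force: 1.0
```

>>> servo_tool --plan '[{"x":0,"y":-0.1,"z":-0.03,"rx":0,"ry":0,"rz":0},{"x":0,"y":-0.2,"z":0,"rx":0,"ry":0,"rz":0},{"x":0,"y":-0.3,"z":0,"rx":0,"ry":0,"rz":0},{"x":0,"y":-0.3,"z":0,"rx":0,"ry":0,"rz":0},{"x":0,"y":-0.3,"z":0,"rx":0,"ry":0,"rz":0}]'

```text
clock: 18.85
ee_pos: [0.6282, 0.0444, 0.1368]
ee_rot: [-0.0, 0.743, 0.669, 0.0]
ft_force: [0.4, -0.5, 0.5]
gripper_width: 0.0004
finger_force: 0.0
```

```bash
python3 - <<'E'
from h import *
np.set_printoptions(precision=4,suppress=True)
s=r.state();print(s['ee_pos'],s['ft_force']); knee_scene(); knob()
c=cam('scene'); print([ (l['location'],l['p']) for l in r.pinpoint('scene','rail')])
for l in r.pinpoint('scene','rail')[:1]:
    o,d=ray(c,l['location']); t=-((o-H)@CY)/(d@CY); v=o+t*d-H; print('rail front %.4f up %.4f theta %.3f R %.4f'%(-(v@CX),v[2],np.arctan2(v[2],-(v@CX))-.03,np.hypot(v@CX,v[2])),o+t*d)
cv2.imwrite('pics/s6.png',cv2.resize(c['image'][120:270,180:380],(800,600),interpolation=cv2.INTER_CUBIC)[:,:,::-1])
E
```

```text
[0.6282 0.0444 0.1368] [ 0.4182 -0.5231  0.5353]
[257.2545 236.0727] 55 knob front/up [0.0678 0.0314]
alpha 0.6748380004197077 rad 0.0786745072533407
scene [257.2963 236.1667] 54
top [238.5714 160.2857] 7
knob [0.6814 0.0176 0.1323] [0.0041 0.0041] front 0.0689 up 0.0223 left 0.2003
[([262.0, 240.1], 0.63), ([245.3, 134.8], 0.57)]
rail front 0.1744 up -0.1861 theta -0.848 R 0.2550 [ 0.5553 -0.1704 -0.0761]
```

View pics/s6.png

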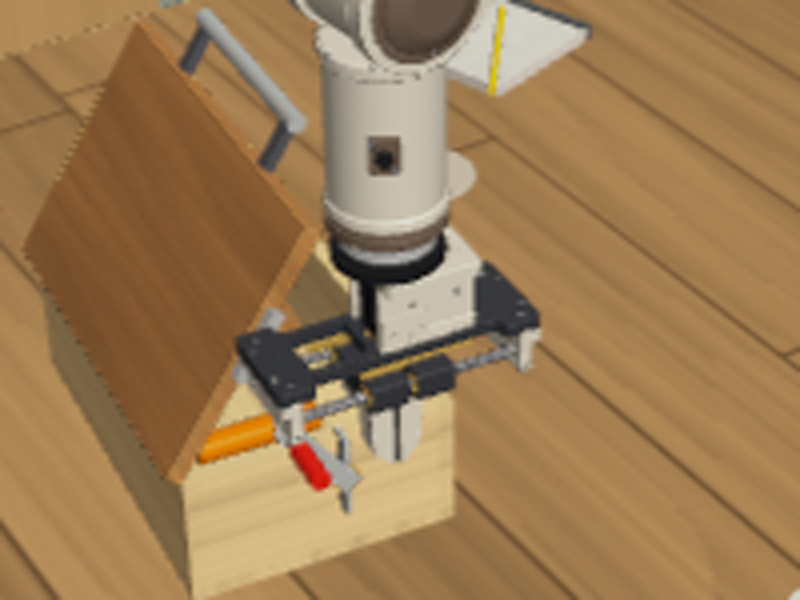

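The stay is broken: knob at crop (310,467), hinge side of the foot at (348,480), and the lid is still standing. The rail runs from (205,15) to (295,125). I'll locate the rail and plan the return.

```bash
python3 - <<'E'
from h import *
np.set_printoptions(precision=4,suppress=True)
c=cam('scene'); ct=cam('top')
print([(l['location'],round(l['p'],2)) for l in r.pinpoint('top','rail')])
for q in [(245.3,134.8),(180+250/4,120+70/4)]:
    o,d=ray(c,q); t=-((o-H)@CY)/(d@CY); v=o+t*d-H; print('rail front %.4f up %.4f theta %.3f R %.4f'%(-(v@CX),v[2],np.arctan2(v[2],-(v@CX))-.03,np.hypot(v@CX,v[2])),o+t*d)
for th in (1.0,1.02,1.04): print(th,rail(th))
up=np.array([.60,.046,.40]); 
rows([(up,down(),10),(np.array([.598,-.172,.40]),down(),10)])
E
```

```text
[([323.3, 171.5], 0.95)]
rail front 0.1359 up 0.2182 theta 0.984 R 0.2570 [ 0.5936 -0.1745  0.3282]
rail front 0.1269 up 0.2119 theta 1.001 R 0.2470 [ 0.6025 -0.1754  0.3219]
1.0 [ 0.6007 -0.1752  0.3244]
1.02 [ 0.605  -0.1757  0.327 ]
1.04 [ 0.6093 -0.1761  0.3294]
--
[-0.   -0.1  -0.88] [0. 0. 0.]
[-0.01 -0.1  -0.88] [0. 0. 0.]
[-0.   -0.09 -0.87] [0. 0. 0.]
[-0.01 -0.1  -0.88] [0.    0.    0.001]
[-0.   -0.1  -0.88] [ 0.  0. -0.]
--
[-0.01 -0.1  -0.88] [ 0.  0. -0.]
[ 0.   -0.1  -0.87] [ 0.  0. -0.]
[-0.   -0.1  -0.88] [0. 0. 0.]
[-0.01 -0.09 -0.88] [0. 0. 0.]
[-0.   -0.1  -0.88] [0. 0. 0.]
--
[-0.72  0.07  0.  ] [0. 0. 0.]
[-0.73  0.07  0.  ] [0. 0. 0.]
[-0.72  0.07  0.  ] [0. 0. 0.]
[-0.72  0.07  0.  ] [0. 0. 0.]
[-0.73  0.07  0.  ] [0. 0. 0.]
--
[-0.72  0.07  0.  ] [0. 0. 0.]
[-0.73  0.07  0.  ] [0. 0. 0.]
[-0.72  0.07  0.  ] [0. 0. 0.]
[-0.72  0.07  0.  ] [0. 0. 0.]
[-0.73  0.07  0.  ] [0. 0. 0.]
end [ 0.5979 -0.1721  0.4001]
```

>>> servo_tool --plan '[{"x":0,"y":-0.1,"z":-0.88,"rx":0,"ry":0,"rz":0},{"x":0,"y":-0.1,"z":-0.88,"rx":0,"ry":0,"rz":0},{"x":0,"y":-0.1,"z":-0.88,"rx":0,"ry":0,"rz":0},{"x":0,"y":-0.1,"z":-0.88,"rx":0,"ry":0,"rz":0},{"x":0,"y":-0.1,"z":-0.88,"rx":0,"ry":0,"rz":0}]'

```text
clock: 19.8
ee_pos: [0.6142, 0.0457, 0.2697]
ee_rot: [0.0, 0.743, 0.669, 0.0]
ft_force: [0.1, 0.4, 0.1]
gripper_width: 0.0007
finger_force: 0.0
```

>>> servo_tool --plan '[{"x":0,"y":-0.1,"z":-0.88,"rx":0,"ry":0,"rz":0},{"x":0,"y":-0.1,"z":-0.88,"rx":0,"ry":0,"rz":0},{"x":0,"y":-0.1,"z":-0.88,"rx":0,"ry":0,"rz":0},{"x":0,"y":-0.1,"z":-0.88,"rx":0,"ry":0,"rz":0},{"x":0,"y":-0.1,"z":-0.88,"rx":0,"ry":0,"rz":0}]'

```text
clock: 20.3
ee_pos: [0.5992, 0.0473, 0.4018]
ee_rot: [0.0, 0.743, 0.669, 0.0]
ft_force: [0.7, -0.4, 0.5]
gripper_width: 0.0006
finger_force: 0.0
```

>>> servo_tool --plan '[{"x":-0.73,"y":0.07,"z":0,"rx":0,"ry":0,"rz":0},{"x":-0.73,"y":0.07,"z":0,"rx":0,"ry":0,"rz":0},{"x":-0.73,"y":0.07,"z":0,"rx":0,"ry":0,"rz":0},{"x":-0.73,"y":0.07,"z":0,"rx":0,"ry":0,"rz":0},{"x":-0.73,"y":0.07,"z":0,"rx":0,"ry":0,"rz":0}]' --jaw 40

```text
clock: 20.8
ee_pos: [0.5983, -0.0636, 0.4007]
ee_rot: [0.0, 0.743, 0.669, 0.0]
ft_force: [0.1, 0.4, -0.0]
gripper_width: 0.036
finger_force: 0.0
```

>>> servo_tool --plan '[{"x":-0.73,"y":0.07,"z":0,"rx":0,"ry":0,"rz":0},{"x":-0.73,"y":0.07,"z":0,"rx":0,"ry":0,"rz":0},{"x":-0.73,"y":0.07,"z":0,"rx":0,"ry":0,"rz":0},{"x":-0.73,"y":0.07,"z":0,"rx":0,"ry":0,"rz":0},{"x":-0.73,"y":0.07,"z":0,"rx":0,"ry":0,"rz":0}]'

```text
clock: 21.3
ee_pos: [0.5973, -0.1736, 0.4006]
ee_rot: [-0.0, 0.743, 0.669, -0.0]
ft_force: [-1.1, 1.1, 0.4]
gripper_width: 0.0401
finger_force: 0.0
```

```bash
python3 - <<'E'
from h import *
np.set_printoptions(precision=4,suppress=True)
s=r.state();print(s['ee_pos'],s['ee_rot'],s['gripper_width'])
c=cam('wrist','wrist6'); L=r.pinpoint('wrist','rail'); print([(l['location'],round(l['p'],2)) for l in L])
for z in (.325,.333): print(onz(c,L[0]['location'],z))
knee_scene()
E
```

```text
[ 0.5973 -0.1736  0.4006] [-0.      0.7433  0.669  -0.    ] 0.04009753808244357
[([287.1, 220.0], 0.89)]
[ 0.6014 -0.1745  0.325 ]
[ 0.6015 -0.1722  0.333 ]
[257.1228 235.8947] 57 knob front/up [0.0675 0.0322]
alpha 0.6723674480763735 rad 0.07949873678920001
```

View pics/wrist6.png

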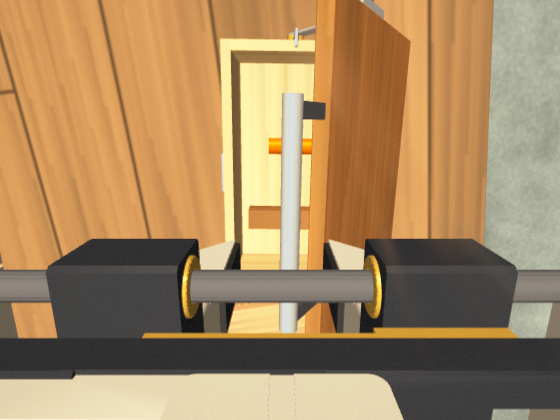

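The wrist view shows the rail at column ~290, between the fingers (inner edges ~240–323), with the lid sloping down on its right. I'll descend and grip.

>>> servo_tool --plan '[{"x":0,"y":0.07,"z":0.6,"rx":0,"ry":0,"rz":0},{"x":0,"y":0.07,"z":0.65,"rx":0,"ry":0,"rz":0},{"x":0,"y":0,"z":0.65,"rx":0,"ry":0,"rz":0},{"x":0,"y":0,"z":0.6,"rx":0,"ry":0,"rz":0},{"x":0,"y":0,"z":0.6,"rx":0,"ry":0,"rz":0}]'

```text
clock: 21.95
ee_pos: [0.6018, -0.171, 0.3069]
ee_rot: [-0.0, 0.743, 0.67, 0.0]
ft_force: [0.6, -0.3, -0.2]
gripper_width: 0.0403
finger_force: 0.0
```

>>> servo_tool --plan '[{"x":0,"y":0,"z":0,"rx":0,"ry":0,"rz":0},{"x":0,"y":0,"z":0,"rx":0,"ry":0,"rz":0},{"x":0,"y":0,"z":0,"rx":0,"ry":0,"rz":0},{"x":0,"y":0,"z":0,"rx":0,"ry":0,"rz":0},{"x":0,"y":0,"z":0,"rx":0,"ry":0,"rz":0}]' --jaw 0

```text
clock: 22.45
ee_pos: [0.6025, -0.1729, 0.309]
ee_rot: [0.001, 0.743, 0.669, 0.001]
ft_force: [0.5, 0.5, 1.5]
gripper_width: 0.0131
finger_force: 30.0
```

```bash
python3 - <<'E'
from h import *
np.set_printoptions(precision=4,suppress=True)
s=r.state();print(s['ee_pos'],s['ft_force'],s['gripper_width'],s['finger_force'])
knee_scene()
g=np.array(s['ee_pos']); Hc=H+.003*CX
fr=-((g-Hc)@CX); ph=np.arccos(fr/.2501); print('phi',ph,'rail z',Hc[2]+.2501*np.sin(ph))
N=35
for k in range(N):
    a=ph+(.03-ph)*k/N; b=ph+(.03-ph)*(k+1)/N
    if k%5==0: print('--')
    print(k,np.round([(.2501*(np.cos(a)-np.cos(b)))/.03, .2501*(np.sin(a)-np.sin(b))/.03],2))
E
```

```text
[ 0.6025 -0.1729  0.309 ] [0.5227 0.5234 1.5205] 0.013084091646372501 29.99549835920334
[256.9661 236.2203] 59 knob front/up [0.067  0.0312]
alpha 0.6848521943330317 rad 0.07907203911439123
phi 1.0230921028133788 rail z 0.3235159340145131
--
0 [-0.2   0.13]
1 [-0.2   0.13]
2 [-0.19  0.14]
3 [-0.19  0.14]
4 [-0.18  0.15]
--
5 [-0.18  0.15]
6 [-0.18  0.16]
7 [-0.17  0.16]
8 [-0.17  0.17]
9 [-0.16  0.17]
--
10 [-0.16  0.18]
11 [-0.15  0.18]
12 [-0.15  0.19]
13 [-0.14  0.19]
14 [-0.14  0.19]
--
15 [-0.13  0.2 ]
16 [-0.12  0.2 ]
17 [-0.12  0.2 ]
18 [-0.11  0.21]
19 [-0.11  0.21]
--
20 [-0.1   0.21]
21 [-0.09  0.22]
22 [-0.09  0.22]
23 [-0.08  0.22]
24 [-0.08  0.22]
--
25 [-0.07  0.23]
26 [-0.06  0.23]
27 [-0.06  0.23]
28 [-0.05  0.23]
29 [-0.04  0.23]
--
30 [-0.04  0.23]
31 [-0.03  0.23]
32 [-0.02  0.24]
33 [-0.02  0.24]
34 [-0.01  0.24]
```

>>> servo_tool --plan '[{"x":0,"y":-0.2,"z":0.13,"rx":0,"ry":0,"rz":0},{"x":0,"y":-0.2,"z":0.13,"rx":0,"ry":0,"rz":0},{"x":0,"y":-0.19,"z":0.14,"rx":0,"ry":0,"rz":0},{"x":0,"y":-0.19,"z":0.14,"rx":0,"ry":0,"rz":0},{"x":0,"y":-0.18,"z":0.15,"rx":0,"ry":0,"rz":0}]'

```text
clock: 23.0
ee_pos: [0.5722, -0.1693, 0.2864]
ee_rot: [-0.0, 0.743, 0.669, 0.0]
ft_force: [2.1, 2.6, 1.5]
gripper_width: 0.0125
finger_force: 30.0
```

>>> servo_tool --plan '[{"x":0,"y":-0.18,"z":0.15,"rx":0,"ry":0,"rz":0},{"x":0,"y":-0.18,"z":0.16,"rx":0,"ry":0,"rz":0},{"x":0,"y":-0.17,"z":0.16,"rx":0,"ry":0,"rz":0},{"x":0,"y":-0.17,"z":0.17,"rx":0,"ry":0,"rz":0},{"x":0,"y":-0.16,"z":0.17,"rx":0,"ry":0,"rz":0}]'

```text
clock: 23.5
ee_pos: [0.5468, -0.1663, 0.262]
ee_rot: [-0.0, 0.743, 0.669, 0.0]
ft_force: [2.2, 4.9, 0.1]
gripper_width: 0.0133
finger_force: 30.0
```

```bash
python3 - <<'E'
from h import *
np.set_printoptions(precision=4,suppress=True)
s=r.state();print(s['ee_pos'],s['ft_force'])
knee_scene(); print(theta()[0])
E
```

```text
[ 0.5468 -0.1663  0.262 ] [2.1882 4.8742 0.1205]
[251.8136 242.4407] 59 knob front/up [0.051  0.0154]
alpha 0.9680648220766555 rad 0.08010106287347832
0.7134504844440476
```

Forces are low and the stay is folding correctly. I'll continue down.

>>> servo_tool --plan '[{"x":0.02,"y":-0.16,"z":0.18,"rx":0,"ry":0,"rz":0},{"x":0.02,"y":-0.15,"z":0.18,"rx":0,"ry":0,"rz":0},{"x":0.02,"y":-0.15,"z":0.19,"rx":0,"ry":0,"rz":0},{"x":0,"y":-0.14,"z":0.19,"rx":0,"ry":0,"rz":0},{"x":0,"y":-0.14,"z":0.19,"rx":0,"ry":0,"rz":0}]'

```text
clock: 24.05
ee_pos: [0.5248, -0.1638, 0.2343]
ee_rot: [0.0, 0.743, 0.669, -0.0]
ft_force: [2.5, 1.4, -0.3]
gripper_width: 0.0129
finger_force: 29.9
```

>>> servo_tool --plan '[{"x":0,"y":-0.13,"z":0.2,"rx":0,"ry":0,"rz":0},{"x":0,"y":-0.12,"z":0.2,"rx":0,"ry":0,"rz":0},{"x":0,"y":-0.12,"z":0.2,"rx":0,"ry":0,"rz":0},{"x":0,"y":-0.11,"z":0.21,"rx":0,"ry":0,"rz":0},{"x":0,"y":-0.11,"z":0.21,"rx":0,"ry":0,"rz":0}]'

```text
clock: 24.55
ee_pos: [0.5074, -0.1616, 0.2038]
ee_rot: [0.0, 0.743, 0.669, 0.0]
ft_force: [2.5, -0.5, 0.6]
gripper_width: 0.0129
finger_force: 29.9
```

>>> servo_tool --plan '[{"x":0,"y":-0.1,"z":0.21,"rx":0,"ry":0,"rz":0},{"x":0,"y":-0.09,"z":0.22,"rx":0,"ry":0,"rz":0},{"x":0,"y":-0.09,"z":0.22,"rx":0,"ry":0,"rz":0},{"x":0,"y":-0.08,"z":0.22,"rx":0,"ry":0,"rz":0},{"x":0,"y":-0.08,"z":0.22,"rx":0,"ry":0,"rz":0}]'

```text
clock: 25.05
ee_pos: [0.4946, -0.1599, 0.171]
ee_rot: [0.0, 0.743, 0.669, 0.0]
ft_force: [3.6, 1.3, -2.5]
gripper_width: 0.013
finger_force: 29.8
```

>>> servo_tool --plan '[{"x":0,"y":-0.07,"z":0.23,"rx":0,"ry":0,"rz":0},{"x":0,"y":-0.06,"z":0.23,"rx":0,"ry":0,"rz":0},{"x":0,"y":-0.05,"z":0.23,"rx":0,"ry":0,"rz":0},{"x":0,"y":-0.04,"z":0.23,"rx":0,"ry":0,"rz":0},{"x":0,"y":-0.03,"z":0.23,"rx":0,"ry":0,"rz":0}]'

```text
clock: 25.55
ee_pos: [0.4864, -0.159, 0.1363]
ee_rot: [-0.001, 0.743, 0.669, -0.0]
ft_force: [0.6, 1.2, 0.6]
gripper_width: 0.0126
finger_force: 30.0
```

```bash
python3 - <<'E'
from h import *
np.set_printoptions(precision=4,suppress=True)
s=r.state();print(s['ee_pos'],s['ft_force'])
knee_scene(); print(theta())
E
```

```text
[ 0.4864 -0.159   0.1363] [0.5699 1.1619 0.6275]
[248.9286 248.3036] 56 knob front/up [ 0.0416 -0.0019]
alpha 1.2140660311887552 rad 0.0804436459169813
(np.float64(0.14780822155654316), np.float64(0.24817388530146858), array([ 0.4862, -0.159 ,  0.1539]))
```

>>> servo_tool --plan '[{"x":0,"y":-0.03,"z":0.22,"rx":0,"ry":0,"rz":0},{"x":0,"y":-0.02,"z":0.22,"rx":0,"ry":0,"rz":0},{"x":0,"y":-0.02,"z":0.2,"rx":0,"ry":0,"rz":0},{"x":0,"y":-0.01,"z":0.18,"rx":0,"ry":0,"rz":0},{"x":0,"y":0,"z":0.12,"rx":0,"ry":0,"rz":0}]'

```text
clock: 26.1
ee_pos: [0.4835, -0.1586, 0.1079]
ee_rot: [-0.001, 0.743, 0.669, -0.001]
ft_force: [-3.9, 2.4, 0.7]
gripper_width: 0.013
finger_force: 30.0
```

>>> servo_tool --plan '[{"x":0,"y":0,"z":0.06,"rx":0,"ry":0,"rz":0},{"x":0,"y":0,"z":0.06,"rx":0,"ry":0,"rz":0},{"x":0,"y":0,"z":0.04,"rx":0,"ry":0,"rz":0},{"x":0,"y":0,"z":0,"rx":0,"ry":0,"rz":0},{"x":0,"y":0,"z":0,"rx":0,"ry":0,"rz":0}]'

```text
clock: 26.6
ee_pos: [0.4833, -0.1586, 0.1033]
ee_rot: [-0.001, 0.743, 0.669, -0.001]
ft_force: [-4.6, 2.5, -1.8]
gripper_width: 0.013
finger_force: 30.0
```

>>> servo_tool --plan '[{"x":0,"y":-0.03,"z":0.05,"rx":0,"ry":0,"rz":0},{"x":0,"y":-0.03,"z":0.04,"rx":0,"ry":0,"rz":0},{"x":0,"y":0,"z":0,"rx":0,"ry":0,"rz":0},{"x":0,"y":0,"z":0,"rx":0,"ry":0,"rz":0},{"x":0,"y":0,"z":0,"rx":0,"ry":0,"rz":0}]'

```text
clock: 27.1
ee_pos: [0.4833, -0.1586, 0.102]
ee_rot: [0.0, 0.743, 0.669, 0.0]
ft_force: [-4.2, 3.2, 5.9]
gripper_width: 0.0131
finger_force: 30.0
```

>>> servo_tool --plan '[{"x":0,"y":0,"z":0.04,"rx":0,"ry":0,"rz":0},{"x":0,"y":0,"z":0.03,"rx":0,"ry":0,"rz":0},{"x":0,"y":0,"z":0,"rx":0,"ry":0,"rz":0},{"x":0,"y":0,"z":0,"rx":0,"ry":0,"rz":0},{"x":0,"y":0,"z":0,"rx":0,"ry":0,"rz":0}]'

```text
clock: 27.6
ee_pos: [0.4833, -0.1586, 0.1017]
ee_rot: [0.0, 0.743, 0.669, 0.001]
ft_force: [-10.1, 3.8, 22.9]
gripper_width: 0.0133
finger_force: 30.0
```

The lid is on its seat. I'll ease off, release and withdraw.

>>> servo_tool --plan '[{"x":0,"y":0,"z":-0.05,"rx":0,"ry":0,"rz":0},{"x":0,"y":0.03,"z":0,"rx":0,"ry":0,"rz":0},{"x":0,"y":0,"z":0,"rx":0,"ry":0,"rz":0},{"x":0,"y":0,"z":0,"rx":0,"ry":0,"rz":0},{"x":0,"y":0,"z":0,"rx":0,"ry":0,"rz":0}]'

```text
clock: 28.1
ee_pos: [0.4833, -0.1586, 0.1019]
ee_rot: [-0.001, 0.743, 0.669, -0.0]
ft_force: [-8.2, 3.8, 13.2]
gripper_width: 0.0133
finger_force: 30.0
```

>>> servo_tool --plan '[{"x":0,"y":0,"z":0,"rx":0,"ry":0,"rz":0},{"x":0,"y":0,"z":0,"rx":0,"ry":0,"rz":0},{"x":0,"y":0,"z":0,"rx":0,"ry":0,"rz":0},{"x":0,"y":0,"z":0,"rx":0,"ry":0,"rz":0},{"x":0,"y":0,"z":0,"rx":0,"ry":0,"rz":0}]' --jaw 30

```text
clock: 28.6
ee_pos: [0.4841, -0.1591, 0.1007]
ee_rot: [0.0, 0.743, 0.669, 0.0]
ft_force: [0.8, -0.2, -0.1]
gripper_width: 0.0298
finger_force: 0.0
```

>>> servo_tool --plan '[{"x":0,"y":0,"z":-0.3,"rx":0,"ry":0,"rz":0},{"x":0,"y":0,"z":-0.6,"rx":0,"ry":0,"rz":0},{"x":0,"y":0,"z":-0.7,"rx":0,"ry":0,"rz":0},{"x":0,"y":0,"z":-0.7,"rx":0,"ry":0,"rz":0},{"x":0,"y":-0.5,"z":-0.7,"rx":0,"ry":0,"rz":0}]'

```text
clock: 29.1
ee_pos: [0.4705, -0.1574, 0.1924]
ee_rot: [0.001, 0.743, 0.669, 0.001]
ft_force: [-0.3, -0.2, -0.3]
gripper_width: 0.0301
finger_force: 0.0
```

```bash
python3 - <<'E'
from h import *
np.set_printoptions(precision=4,suppress=True)
knee_scene(); knob()
c=cam('scene','scene9'); a=cv2.imread('pics/scene0.png')[:,:,::-1].astype(int)
d=np.abs(c['image'].astype(int)-a).sum(2)>60; print('changed px in chest area',d[160:270,180:300].sum(), 'tape/tub area',d[260:330,330:420].sum())
print([(n,l['location'],l['p']) for n in ('rail','knee','foot') for l in r.pinpoint('scene',n)[:1]])
cv2.imwrite('pics/s9.png',cv2.resize(c['image'][140:290,160:360],(800,600),interpolation=cv2.INTER_CUBIC)[:,:,::-1])
E
```

```text
[248.4561 249.6842] 57 knob front/up [ 0.04   -0.0063]
alpha 1.2716806927594593 rad 0.08057812039311243
scene [248.4561 249.6842] 57
top [235.2292 153.5   ] 48
knob [0.7114 0.0266 0.1035] [0. 0.] front 0.0401 up -0.0065 left 0.2124
changed px in chest area 170 tape/tub area 0
[('rail', [283.6, 184.7], 0.82), ('knee', [249.8, 252.4], 0.73), ('foot', [241.6, 227.4], 0.71)]
```

View pics/s9.png

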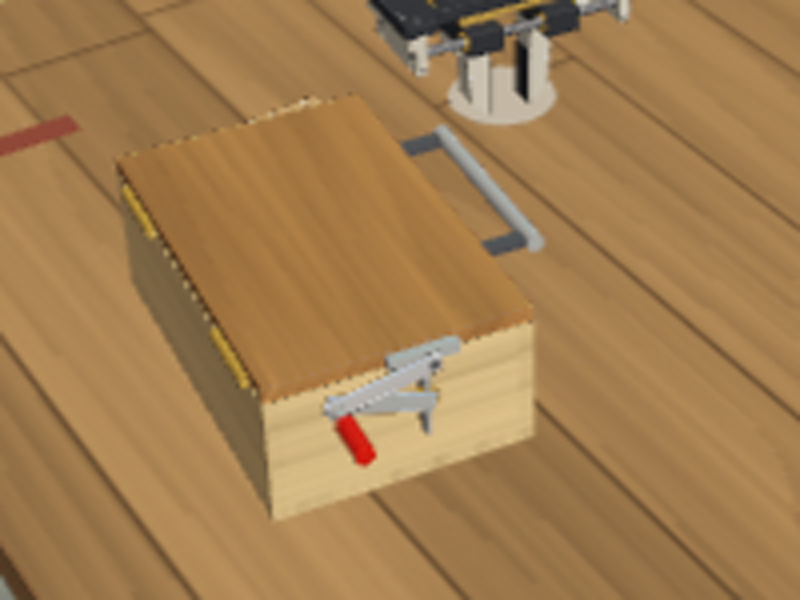

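The lid looks shut flat, with the knob at crop (355,440) and the gripper clear above. I'll compare it with the starting picture to be sure.

```bash
python3 - <<'E'
from h import *
for n in ('scene0','scene9'):
    im=cv2.imread(f'pics/{n}.png')[:,:,::-1].astype(int); m=(im[:,:,0]>130)&(im[:,:,1]<60)&(im[:,:,2]<60); print(n,np.argwhere(m[195:280,230:290]).mean(0)+[195,230])
a,b=[cv2.imread(f'pics/{n}.png') for n in('scene0','scene9')]
q=np.argwhere((np.abs(a.astype(int)-b).sum(2)>60)[160:270,180:300])+[160,180]; print(len(q),q.mean(0),q.min(0),q.max(0))
g=lambda i:cv2.cvtColor(i,cv2.COLOR_BGR2GRAY).astype(np.float32)
print('rail shift',cv2.phaseCorrelate(g(a)[165:207,255:300].copy(),g(b)[165:207,255:300].copy()),'lid left edge',cv2.phaseCorrelate(g(a)[215:250,225:295].copy(),g(b)[215:250,225:295].copy()))
E
```

```text
scene0 [250.67241379 247.94827586]
scene9 [249.58928571 248.44642857]
170 [221.1        259.95294118] [160 240] [257 292]
rail shift ((0.3603070725691957, 0.43162273391741124), 1.051477369143639) lid left edge ((0.2731021783528149, -0.21756247646123228), 0.9318891498777602)
```

```bash
python3 - <<'E'
from h import *
cam('top','top9')
def cmp(n,pts,h=9,shad=4):
    a,b=[cv2.cvtColor(cv2.imread(f'pics/{n}{k}.png'),cv2.COLOR_BGR2GRAY) for k in '09']
    for name,(x,y) in pts.items():
        t=cv2.resize(a[y-h:y+h+1,x-h:x+h+1],None,fx=8,fy=8,interpolation=cv2.INTER_CUBIC); H=h+shad
        s=cv2.resize(b[y-H:y+H+1,x-H:x+H+1],None,fx=8,fy=8,interpolation=cv2.INTER_CUBIC)
        R=cv2.matchTemplate(s,t,cv2.TM_CCOEFF_NORMED); _,v,_,l=cv2.minMaxLoc(R); print(n,name,np.array(l)/8-shad,round(v,3))
cmp('scene',{'front-left corner':(292,219),'rail end':(293,200),'foot slot':(267,243),'knob':(248,251),'pin':(266,230),'chest bottom corner':(229,262),'hinge corner':(227,240)})
cmp('top',{'knob':(236,154),'foot':(249,183),'corner':(249,216),'rail end':(277,236),'far corner':(376,228)})
E
```

```text
scene front-left corner [0. 0.] 0.999
scene rail end [0. 0.] 0.999
scene foot slot [0. 0.] 0.948
scene knob [ 0.375 -1.125] 0.977
scene pin [0.25 0.  ] 0.955
scene chest bottom corner [0. 0.] 1.0
scene hinge corner [0. 0.] 1.0
top knob [-0.125  0.   ] 0.998
top foot [0.   0.25] 0.99
top corner [0. 0.] 0.995
top rail end [0. 0.] 0.999
top far corner [ 4.    -0.375] 0.744
```

```bash
python3 -c "
from cell import r
print(r.hand_in())"
```

```text
the job is handed in; nothing more can be done
None
```

I raised the lid until its stay locked, and it stood by itself with the gripper off. I then pushed the red knob to break the joint, lowered the lid in hand until it was shut, let go, and handed the job in. No verdict came back. The last pictures show the lid and the foot slot where they started and the bench objects I compared unmoved, but the knob rests about 2–3 mm higher, so I can't rule out a very small shift of the foot.

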